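# Charge the hearing-aid case that stands behind the care bottles

### The arm

A 6-joint arm with a two-finger parallel gripper is mounted at the origin on the work surface. World frame = base frame: x ahead of the robot, y to its left, z up, the work surface at z = 0. Lengths are in m, angles in rad, forces in N, time in s.
With the tool pointing down it reaches from about 0.3 to 0.875 m from the base axis. Payload 6.4 kg.
Tool frame: the origin (TCP) lies between the finger pads; the fingertips stand 11 mm ahead of it and the grasp point (between the pads) lies 8 mm behind it (ctrl.tcp_to_tips is the distance from the TCP to the fingertips, in m); x points along the fingers, z is the direction in which the jaws open and shut, and the axes are right-handed (so a half turn about x gives the same grasp; the last joint's range is limited). The gripper opens to 85 mm and grips with 20 to 120 N. Pads are 22 mm wide; open, the fingers measure 114 mm over their backs; the gripper's body (76 mm by 85 mm) begins 54 mm behind the grasp point. The pads swing forward as they close: fully open they stand 13 mm farther back than shut.
Start: joints at [0.997, 0.181, 1.607, -0, 1.354, -0.206], TCP at [0.207, 0.537, 0.242] pointing down, gripper open.
Joint ranges: [-2.99, 2.99], [-0.89, 2.07], [0.3, 2.58], [-1.14, 4.28], [0, 2.63], [-3.12, 3.12]. Speed limits (rad/s): [2.57, 2.57, 3.01, 3.14, 3.14, 3.14].

### API

Orientations are given as a unit quaternion [w, x, y, z].
In Python, from bench import ctrl, eyes, hand_in gives the robot as it stands. The module is installed in compiled form; this text tells all that it offers.
- The arm moves only by the tool step_arm, never from a script. Its arguments are lists of equal length, an entry for each row: "xyz": the shift along the world's x, y, z in mm, a list of three; "spin": the turn about the world's z in rad; "fingers": the opening in per cent of the stroke, from 0 (shut) to 100 (fully open). A call has 1 to 10 rows; each row is the pose to reach, as a shift and turn from the pose commanded when the call began; what a row does not reach only later rows make up. A row lasts 1/10 s, in which the tool goes at most 50 mm and 8.59 degrees, less where a joint would pass 70% of its speed; a pose out of reach is approached as far as the arm can. A call with a gripper value outside its range is refused whole. The fingers move at their own pace and stop on an object; the grip force is fixed at half the most. Time passes only in rows, so rows that repeat a pose let the fingers close. It gives the time, the measured TCP pose, the force and the opening at its end, in the units of the state.
- ctrl.get_obs(): the state, without advancing time (a new reading comes with each control period).
- eyes.camera(name): name is "scene" or "side" or "wrist"; returns the picture (420x560x3 uint8, red, green, blue); there is no depth.
- eyes.camera_model(name): a dict with "vertical_fov" (degrees; the focal length in pixels is half the picture's height over the tangent of half this angle, whatever the lens; pixels are square), "cx", "cy" (the principal point, pixels), "dist_coeffs" ([k1, k2, p1, p2, k3] as OpenCV has them; the pictures are not rectified), "pose" (4x4, takes a point from camera to world coordinates); the wrist camera has in their place "tool_from_camera" (4x4, takes a point from camera to tool coordinates, whose origin is the TCP and whose axes are the tool frame's). Camera axes: x right, y up, looking along -z (the intrinsics and any distortion apply to the point x, -y, -z); pixel columns grow to the right and rows downward; lengths in m; the calibration is good to about 2 mm. A picture is of the moment at which its call begins: read the wrist's pose just before it. camera_model takes no time and is no camera call.
- hand_in(): hands the job in, once; it reports no verdict.
The state is a dict: "time_s": time; "q": joint angles; "dq": joint speeds; "joint_efforts": joint torques, N m; "eef_pos": TCP position; "eef_rot": TCP orientation; "wrist_force": force on the tool from outside, world axes, zero at the start; "torque": the same for the moment, N m; "opening": opening from 0.0 (shut) to 1.0 (fully open).
Only numpy, scipy, OpenCV 4.12 (cv2) and the standard library are available. Lean on these libraries where they do the work, as an engineer would, in place of code of your own. Each camera call takes 0.05 s, during which the arm holds its last target.

### The job

The navy hearing-aid case is boxed in behind the spray bottle, the drying jar and the wipes tub, so first stand all three of them in the cork tray, leaving the case where it is. Then set the case gently down into the well of the white oval charging dock, upright and lengthwise along the oval, and finally stand each of the three back exactly where it stood before. Keep all three upright throughout and do not disturb the upturned glass tumbler or the blue ear-dome holder.

Things in the scene. Friction and masses are not known exactly. Their poses are not given: they have to be found in the camera images.
- case: Navy hearing-aid case, oval with upright sides, 70 long (its x) x 46 wide (its y) x 38 mm high, 70 g. Origin: centre of its underside. Starts on a grey mat (top 3 mm above the ledge), the three taller things close round it (2 to 20 mm off) in front and on either side. Grip it across the 46 mm with fingertips about 10 mm above its underside, so that they clear the dock's rim.
- spray: Cleaning-spray bottle: white body 48 mm in diameter with pale blue band, straight blue cap 34 mm in diameter from 78 mm up to the top at 112 mm; about 110 g. Origin: centre of its underside; round. Starts on the grey mat (3 mm high) in one of three shuffled places round the case, and must go back to that place.
- jar: Drying jar: amber body 54 mm in diameter, orange lid 58 mm in diameter from 72 mm up to the top at 98 mm; about 160 g. Origin: centre of its underside; round. Starts on the grey mat (3 mm high) in one of three shuffled places round the case, and must go back to that place.
- tub: Wipes tub: white cylinder 60 mm in diameter with pale green band, green lid of the same diameter from 88 mm up to the top at 104 mm; about 170 g. Origin: centre of its underside; round. Starts on the grey mat (3 mm high) in one of three shuffled places round the case (80 mm or more between their centres), and must go back to that place.
- dock: White oval charging dock, fixed: 112 long (its x) x 88 wide (its y) x 22 mm high. Oval well in its top, centred, 86 mm along x, 62 mm along y, 6 mm deep: its floor is 16 mm above the ledge. Origin: centre of its underside. On the robot's left or right, the cork tray on the other side.
- tray: Shallow empty cork side tray, fixed: 270 long (its x, roughly away from the robot) x 130 wide (its y) x 12 mm high, walls and floor 5 mm thick (floor top 5 mm above the ledge). Origin: centre of its underside. Room for three things in a row along its x, 85 mm apart.
- tumbler: Clear glass tumbler standing upside down, 66 mm in diameter at the ledge and 54 mm at the top, 95 mm high, loose. Origin: centre of its underside. On the robot's side of the mat. Leave alone.
- holder: Blue silicone ear-dome holder, a rounded block 80 (x) x 46 (y) x 18 mm high with six small pale ear domes on top (24 mm in all), loose. Origin: centre of its underside. On the robot's side of the mat. Leave alone.
Things that resemble listed ones, but are neither listed nor needed, are in the scene too. Leave any orange or pink look-alike of the dock alone.

How it is judged:
By the outcome, as a careful person would: the job done as asked, in the order asked, and still so for the second after the job is handed in, with the robot touching nothing.
It also fails if it takes over 149 s, if anything falls off the work surface, if the arm or the gripper's body presses on something with over 40 N, if the wrist force passes 120 N, or if a joint passes its speed limit or range.

## Working session

There is one attempt and no reset: what is moved stays moved. The work goes in short steps, Python scripts to look and compute and a tool call to move; the robot and the scene stay as the last step left them, time stands still between calls to the robot, and variables do not carry over. Pictures are saved under pics/ and viewed, and the job is handed in when it is done.

Besides the shell and the picture viewer there is one more tool, called after "Emit:" as name([rows], argument=value, ...), one row to a line, values as JSON. step_arm: Moves the arm, as the interface text tells. Its arguments: {"type":"object","properties":{"xyz":{"type":"array"},"spin":{"type":"array"},"fingers":{"type":"array"}},"required":["xyz","spin","fingers"]}

```bash
ls; mkdir -p pics
python3 - <<'E'
from bench import ctrl, eyes
import cv2,json
print(ctrl.get_obs(), ctrl.tcp_to_tips)
for n in ["scene","side","wrist"]:
    im=eyes.camera(n); cv2.imwrite(f"pics/{n}0.png",im[:,:,::-1])
    m=eyes.camera_model(n); print(n,{k:(v.tolist() if hasattr(v,'tolist') else v) for k,v in m.items()})
E
```

```text
pics
{'time_s': 0.0, 'q': array([ 9.96733166e-01,  1.81568494e-01,  1.60802863e+00, -9.52810434e-06,
        1.35377415e+00, -2.06308777e-01]), 'dq': array([-5.12730753e-04,  9.79815796e-05, -7.86392410e-04,  9.47780141e-04,
        7.92815886e-04,  9.61273212e-04]), 'joint_efforts': array([-5.27248449e-04, -4.44879448e+01, -3.51330256e+01, -3.07958080e-04,
        9.29336355e-03,  7.52057957e-06]), 'eef_pos': array([0.2064168 , 0.53609519, 0.24135873]), 'eef_rot': array([ 0.58241273, -0.40039528,  0.58357092,  0.399905  ]), 'wrist_force': array([-0.43828847, -0.78466578, -0.00115845]), 'torque': array([-0.01572835, -0.02585197, -0.02082531]), 'opening': 1.001647138223861} 0.011
scene {'vertical_fov': 54.51522556842738, 'cx': 283.55437179672106, 'cy': 210.2773157595642, 'dist_coeffs': [-0.05318981035133639, 0.0, 0.0, 0.0, 0.0], 'pose': [[0.7923859547001431, -0.5030944650149975, 0.3449934174230231, 0.7923028700579366], [0.6099828888595564, 0.6596999337514103, -0.438995299185464, -0.3234298435295307], [-0.0067360294308312614, 0.5582937906511752, 0.8296159769603336, 0.7717447234506577],
[... 225 characters left out ...]
 -0.29866957929336757, 0.20078473905115893], [-0.44028548108068316, 0.6754964121784066, -0.591483974663432, -0.5765309024756711], [0.010312051893028619, 0.6625333738497132, 0.7489614076313086, 0.8545196543454711], [0.0, 0.0, 0.0, 1.0]]}
wrist {'vertical_fov': 60.90012794507429, 'cx': 284.01786711324587, 'cy': 211.18761067016166, 'dist_coeffs': [-0.05763324302840627, 0.0, 0.0, 0.0, 0.0], 'tool_from_camera': [[0.0006278119760607711, 0.26128474300028504, -0.9652615650316736, -0.1314397865460843], [0.0008683579651097643, 0.9652612488902564, 0.2612852222098774, 0.06750915323778742], [0.9999994259031177, -0.0010022305600806785, 0.0003791138843346635, -2.337648492001243e-06], [0.0, 0.0, 0.0, 1.0]]}
```

View pics/scene0.png

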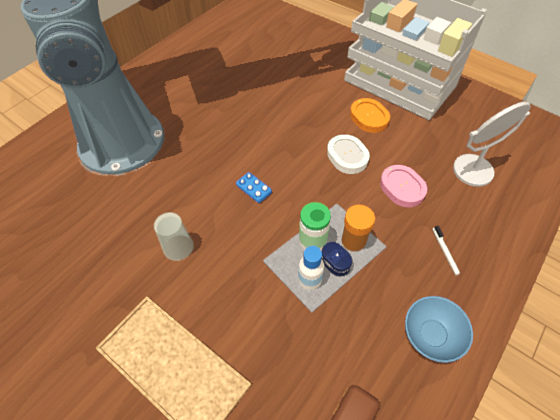

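View pics/side0.png

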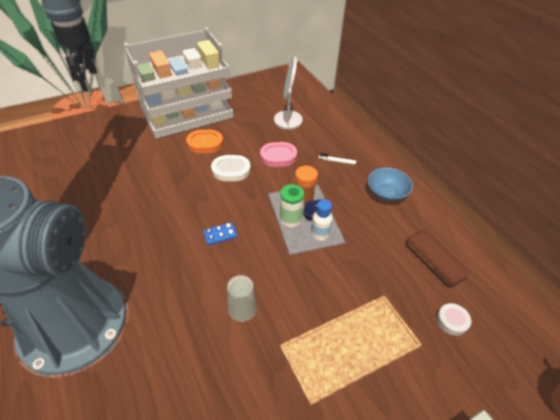

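View pics/wrist0.png

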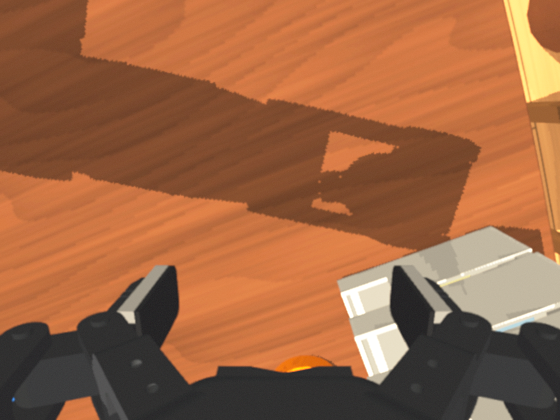

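```bash
cat > h.py <<'E'
import numpy as np, cv2, json
from scipy.spatial.transform import Rotation as R
from bench import ctrl, eyes
def quat(q): return R.from_quat([q[1],q[2],q[3],q[0]]).as_matrix()
def K(m): 
    f=210/np.tan(np.radians(m["vertical_fov"])/2); return np.array([[f,0,m["cx"]],[0,f,m["cy"]],[0,0,1.]])
def cam(n,obs=None):
    m=eyes.camera_model(n)
    if n=="wrist":
        T=np.eye(4);T[:3,:3]=quat(obs["eef_rot"]);T[:3,3]=obs["eef_pos"]; P=T@np.array(m["tool_from_camera"])
    else: P=np.array(m["pose"])
    P=P@np.diag([1,-1,-1,1.])
    return K(m),np.array(m["dist_coeffs"],float),P
def proj(c,X):
    k,d,P=c; Q=np.linalg.inv(P); X=np.atleast_2d(np.asarray(X,float))
    rv,_=cv2.Rodrigues(Q[:3,:3]); return cv2.projectPoints(X.reshape(-1,1,3),rv,Q[:3,3],k,d)[0].reshape(-1,2)
def back(c,px,z):
    k,d,P=c; u=cv2.undistortPoints(np.array(px,float).reshape(-1,1,2),k,d).reshape(-1,2)
    r=np.c_[u,np.ones(len(u))]@P[:3,:3].T; o=P[:3,3]
    return o+r*((z-o[2])/r[:,2])[:,None]
def crop(im,x0,y0,x1,y1,s,fn):
    cv2.imwrite(fn,cv2.resize(im[y0:y1,x0:x1,::-1],None,fx=s,fy=s,interpolation=cv2.INTER_CUBIC))
E
python3 - <<'E'
import cv2
from h import *
a=cv2.imread("pics/scene0.png")[:,:,::-1]; b=cv2.imread("pics/side0.png")[:,:,::-1]
crop(a,240,110,440,310,3,"pics/c1.png"); crop(b,180,120,380,270,4,"pics/c2.png")
E
```

```text
(no output)
```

View pics/c1.png

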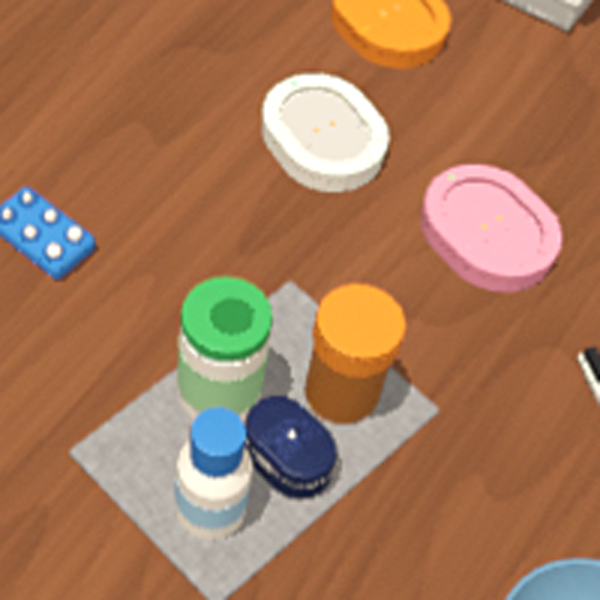

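View pics/c2.png

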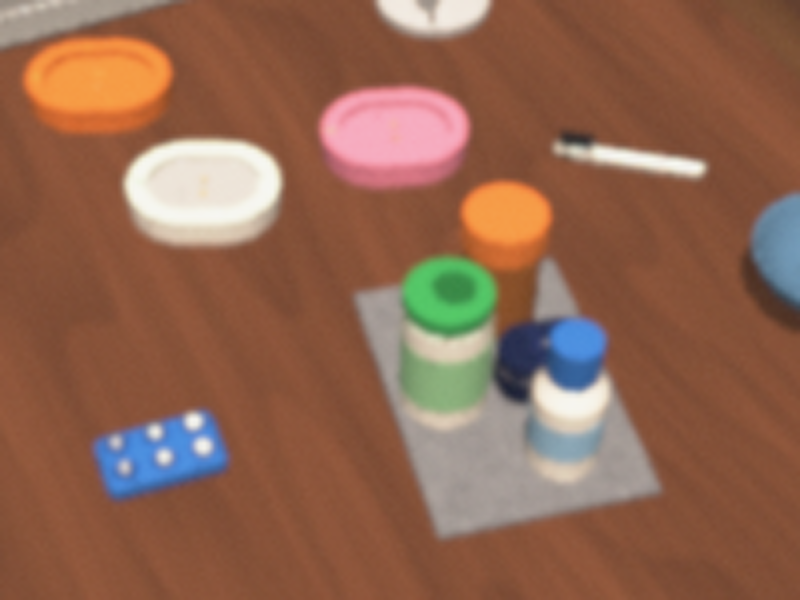

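```bash
cat > fit.py <<'E'
from h import *
from scipy.optimize import minimize
def circ(x,y,r,z,n=48):
    t=np.linspace(0,2*np.pi,n,endpoint=False); return np.c_[x+r*np.cos(t),y+r*np.sin(t),np.full(n,z)]
def oval(x,y,yaw,L,W,z,n=96,stadium=False):
    t=np.linspace(0,2*np.pi,n,endpoint=False)
    if stadium:
        r=W/2; a=np.c_[r*np.cos(t)+np.sign(np.cos(t))*(L-W)/2,r*np.sin(t)]
    else: a=np.c_[L/2*np.cos(t),W/2*np.sin(t)]
    c,s=np.cos(yaw),np.sin(yaw)
    return np.c_[x+a[:,0]*c-a[:,1]*s,y+a[:,0]*s+a[:,1]*c,np.full(n,z)]
S=4
def hullmask(c,pts):
    p=proj(c,pts); h=cv2.convexHull(p.astype(np.float32)).reshape(-1,2)
    m=np.zeros((420*S,560*S),np.uint8); cv2.fillPoly(m,[np.round(h*S+ (S-1)/2).astype(np.int32)],255)
    return cv2.resize(m,(560,420),interpolation=cv2.INTER_AREA)/255.
def mask(im,lo,hi,seed=None):
    hsv=cv2.cvtColor(np.ascontiguousarray(im),cv2.COLOR_RGB2HSV); m=cv2.inRange(hsv,lo,hi)
    if seed is not None:
        m=cv2.morphologyEx(m,cv2.MORPH_CLOSE,np.ones((3,3)))
        n,l,s,ce=cv2.connectedComponentsWithStats(m)
        y,x=seed[1],seed[0]
        i=l[y,x] if l[y,x] else min(range(1,n),key=lambda i:np.hypot(*(ce[i]-[x,y])) if s[i,4]>20 else 1e9)
        m=(l==i).astype(np.uint8)*255
        cs,_=cv2.findContours(m,cv2.RETR_EXTERNAL,cv2.CHAIN_APPROX_NONE); cv2.drawContours(m,cs,-1,255,-1)
    return m/255.
def fit(cams,masks,model,p0,step):
    f=lambda p: sum(np.abs(hullmask(c,model(p))-m).sum()/m.sum() for c,m in zip(cams,masks))
    p0=np.array(p0,float); n=len(p0)
    sim=np.vstack([p0]+[p0+np.eye(n)[i]*step[i] for i in range(n)])
    r=minimize(f,p0,method="Nelder-Mead",options=dict(initial_simplex=sim,xatol=1e-4,fatol=1e-4,maxiter=200))
    return r.x,r.fun
E
cat > m1.py <<'E'
from fit import *
a=cv2.imread("pics/scene0.png")[:,:,::-1]; b=cv2.imread("pics/side0.png")[:,:,::-1]
A,B=cam("scene"),cam("side")
spec=dict(tub=((50,120,60),(75,255,255),.060,.088,.104,(315,213),(292,194)),
 jar=((8,170,170),(20,255,255),.058,.072,.098,(360,220),(307,177)),
 spray=((100,150,100),(112,255,255),.034,.078,.112,(312,258),(324,208)))
for k,(lo,hi,D,z0,z1,sa,sb) in spec.items():
    ma,mb=mask(a,lo,hi,sa),mask(b,lo,hi,sb)
    p0=back(A,[sa],.1)[0,:2]
    mod=lambda p:np.r_[circ(p[0],p[1],D/2,z0+.003),circ(p[0],p[1],D/2,z1+.003)]
    print(k,ma.sum(),mb.sum(),"both",fit([A,B],[ma,mb],mod,p0,[.01,.01]),"A",fit([A],[ma],mod,p0,[.01,.01]),"B",fit([B],[mb],mod,p0,[.01,.01]))
# dock
ma,mb=mask(a,(0,0,185),(60,60,255),(336,140)),mask(b,(0,0,150),(60,60,255),(220,160))
mod=lambda p:np.r_[oval(p[0],p[1],p[2],.112,.088,0,stadium=True),oval(p[0],p[1],p[2],.112,.088,.022,stadium=True)]
p0=np.r_[back(A,[(348,154)],.015)[0,:2],-.8]
print("dock",p0,ma.sum(),mb.sum())
for y in (-.8,0,.8): print(fit([A,B],[ma,mb],mod,[p0[0],p0[1],y],[.01,.01,.3]),fit([A],[ma],mod,[p0[0],p0[1],y],[.01,.01,.3]),fit([B],[mb],mod,[p0[0],p0[1],y],[.01,.01,.3]))
ma=mask(a,(112,90,0),(130,255,140),(336,258))
cv2.imwrite("pics/mcase.png",cv2.resize((np.dstack([ma,ma,ma])*120+a[:,:,::-1]*.5)[200:310,260:400],None,fx=4,fy=4))
mod=lambda p:np.r_[oval(p[0],p[1],p[2],.07,.046,.003,stadium=True),oval(p[0],p[1],p[2],.07,.046,.041,stadium=True)]
p0=back(A,[(336,258)],.03)[0,:2]
for y in (-.8,0,.8): print("case",fit([A],[ma],mod,[p0[0],p0[1],y],[.01,.01,.3]))
print("tray corners scene",back(A,[(148,299),(249,381),(97,348)],.012))
print("tray corners side",back(B,[(391,300),(420,343),(282,347),(307,397)],.012))
print("tumbler", back(B,[(242,309)],0), "holder",back(A,[(254,188)],.018),back(B,[(221,234)],.018))
print("mat",back(A,[(337,206),(386,244),(264,261),(312,309)],.003))
E
python3 m1.py
```

```text
tub 648.0 316.0 both (array([0.57015461, 0.05943524]), np.float64(0.5123878118210873)) A (array([0.56796773, 0.0604134 ]), np.float64(0.16209150326797386)) B (array([0.57362137, 0.06345271]), np.float64(0.33232812112186644))
jar 771.0 404.0 both (array([0.64122988, 0.11270418]), np.float64(0.12012288548607664)) A (array([0.64054854, 0.11226618]), np.float64(0.046723125047684444)) B (array([0.64212797, 0.11228723]), np.float64(0.0689186565715395))
spray 314.0 164.0 both (array([ 0.61677396, -0.01590681]), np.float64(0.7656133200522715)) A (array([ 0.61615992, -0.01526977]), np.float64(0.2759210690645685)) B (array([ 0.61814837, -0.01373057]), np.float64(0.4867766618842659))
dock [ 0.50198637  0.30630115 -0.8       ] 1255.0 825.0
(array([ 0.49879846,  0.311201  , -0.45536117]), np.float64(0.07466469712356752)) (array([ 0.49766873,  0.31109008, -0.48342521]), np.float64(0.032778689164908996)) (array([ 0.49935035,  0.31188342, -0.42109921]), np.float64(0.03362091503267974))
(array([ 0.49887362,  0.31106063, -0.43772164]), np.float64(0.07568634079250439)) (array([ 0.49768581,  0.31101263,
[... 653 characters left out ...]
[ 0.3921415  -0.25180317  0.012     ]
 [ 0.64964698 -0.24662025  0.012     ]
 [ 0.38863718 -0.37728888  0.012     ]]
tray corners side [[ 0.65994122 -0.26590185  0.012     ]
 [ 0.65268123 -0.37538906  0.012     ]
 [ 0.38501031 -0.25695684  0.012     ]
 [ 0.3836539  -0.36699334  0.012     ]]
tumbler [[ 0.34592032 -0.13290182  0.        ]] holder [[0.38647395 0.08319051 0.018     ]] [[0.37813821 0.07773558 0.018     ]]
mat [[ 0.56271149  0.16690031  0.003     ]
 [ 0.70181512  0.14788115  0.003     ]
 [ 0.51829266 -0.04330025  0.003     ]
 [ 0.65918044 -0.06761028  0.003     ]][ WARN:0@20.205] global loadsave.cpp:1063 imwrite_ Unsupported depth image for selected encoder is fallbacked to CV_8U.
```

Run:
```python
from fit import *
o=ctrl.get_obs(); print(quat(o["eef_rot"]).round(3))
c=cam("wrist",o); print("cam pos",c[2][:3,3].round(3),"center@.05",back(c,[(284,210),(284,20),(20,210)],.05).round(3))
a=cv2.cvtColor(cv2.imread("pics/scene0.png"),cv2.COLOR_BGR2HSV);b=cv2.cvtColor(cv2.imread("pics/side0.png"),cv2.COLOR_BGR2HSV)
for n,i,p in [("a tub",a,(308,208)),("a tubside",a,(318,226)),("a band",a,(312,237)),("b tub",b,(290,190)),("b tubside",b,(292,201)),("a cap",a,(312,251)),("a capside",a,(313,264)),("b cap",b,(324,205)),("b capside",b,(324,213)),("band",a,(312,281)),("case",a,(337,250)),("caseside",a,(330,265))]: print(n,i[p[1],p[0]])
```

```text
[[-0.001 -0.933  0.36 ]
 [-0.001  0.36   0.933]
 [-1.     0.    -0.001]]
cam pos [0.144 0.561 0.373] center@.05 [[0.224 0.529 0.05 ]
 [0.071 0.588 0.05 ]
 [0.132 0.29  0.05 ]]
a tub [ 67 150 211]
a tubside [ 66 142 214]
a band [ 49  71 179]
b tub [ 65 146 140]
b tubside [ 65 143 168]
a cap [103 165 229]
a capside [105 173 156]
b cap [106 167 224]
b capside [107 167 156]
band [ 97  55 175]
case [114 131 123]
caseside [  0  16 112]
```

```bash
python3 - <<'E'
from fit import *
A=cam("scene"); print(back(A,[(346,75),(430,113)],0).round(3),back(A,[(362,5),(484,5)],0.2).round(3))
E
sed -i 's/(50,120,60)/(55,95,60)/; s/(100,150,100)/(99,110,90)/' m1.py; python3 m1.py 2>/dev/null
```

```text
[[0.324 0.58  0.   ]
 [0.595 0.583 0.   ]] [[0.323 0.616 0.2  ]
 [0.577 0.822 0.2  ]]
tub 647.0 327.0 both (array([0.5703175 , 0.06123741]), np.float64(0.4543741952632335)) A (array([0.56948457, 0.06080473]), np.float64(0.15969936660908565)) B (array([0.57342576, 0.0616296 ]), np.float64(0.28903279966420814))
jar 771.0 404.0 both (array([0.64122988, 0.11270418]), np.float64(0.12012288548607664)) A (array([0.64054854, 0.11226618]), np.float64(0.046723125047684444)) B (array([0.64212797, 0.11228723]), np.float64(0.0689186565715395))
spray 339.0 204.0 both (array([ 0.61746995, -0.01621462]), np.float64(0.4116726718450697)) A (array([ 0.61759988, -0.01610363]), np.float64(0.18479958355023426)) B (array([ 0.61780787, -0.01549315]), np.float64(0.22154940407535562))
dock [ 0.50198637  0.30630115 -0.8       ] 1255.0 825.0
(array([ 0.49879846,  0.311201  , -0.45536117]), np.float64(0.07466469712356752)) (array([ 0.49766873,  0.31109008, -0.48342521]), np.float64(0.032778689164908996)) (array([ 0.49935035,  0.31188342, -0.42109921]), np.float64(0.03362091503267974))
(array([ 0.49887362,  0.311
[... 622 characters left out ...]
3825141416))
case (array([ 0.63763199,  0.04557089, -0.41831043]), np.float64(0.2883085670740643))
tray corners scene [[ 0.3921415  -0.25180317  0.012     ]
 [ 0.64964698 -0.24662025  0.012     ]
 [ 0.38863718 -0.37728888  0.012     ]]
tray corners side [[ 0.65994122 -0.26590185  0.012     ]
 [ 0.65268123 -0.37538906  0.012     ]
 [ 0.38501031 -0.25695684  0.012     ]
 [ 0.3836539  -0.36699334  0.012     ]]
tumbler [[ 0.34592032 -0.13290182  0.        ]] holder [[0.38647395 0.08319051 0.018     ]] [[0.37813821 0.07773558 0.018     ]]
mat [[ 0.56271149  0.16690031  0.003     ]
 [ 0.70181512  0.14788115  0.003     ]
 [ 0.51829266 -0.04330025  0.003     ]
 [ 0.65918044 -0.06761028  0.003     ]]
```

Emit:
step_arm([
  [0, -50, 10],
  [5, -100, 20],
  [20, -150, 30],
  [50, -190, 40],
  [85, -230, 50],
  [125, -265, 60],
  [165, -300, 60],
  [200, -335, 60],
  [235, -370, 60],
  [270, -405, 60],
], spin=[0, 0, 0, 0, 0, 0, 0, 0, 0, 0], fingers=[100, 100, 100, 100, 100, 100, 100, 100, 100, 100])

```text
time_s: 1.15
eef_pos: [0.4669, 0.1407, 0.3023]
eef_rot: [0.583, -0.4, 0.583, 0.4]
wrist_force: [0.7, 0.1, 1.0]
opening: 1.001
```

Emit:
step_arm([
  [40, -30, 0],
  [80, -55, 0],
  [110, -70, 0],
  [125, -80, 0],
  [125, -80, 0],
  [125, -80, 0],
], spin=[0, 0, 0, 0, 0, 0], fingers=[100, 100, 100, 100, 100, 100])

```text
time_s: 1.75
eef_pos: [0.5903, 0.0625, 0.3016]
eef_rot: [0.583, -0.4, 0.584, 0.4]
wrist_force: [0.6, -0.5, -0.1]
opening: 0.999
```

Run:
```python
from fit import *
o=ctrl.get_obs(); im=eyes.camera("wrist"); cv2.imwrite("pics/w1.png",im[:,:,::-1]); np.savez("w1.npz",pos=o["eef_pos"],rot=o["eef_rot"]); print(o["eef_pos"],o["eef_rot"],o["time_s"],o["dq"].round(3))
```

```text
[0.59027653 0.06253968 0.30156406] [ 0.58268988 -0.39954092  0.58351129  0.40044243] 1.75 [ 0.017 -0.026  0.016  0.002  0.001 -0.   ]
```

View pics/w1.png

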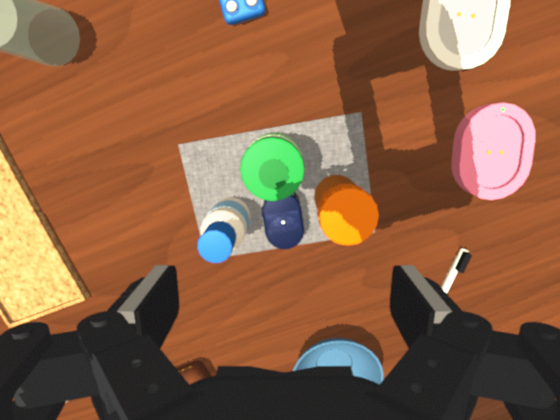

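```bash
cat > m2.py <<'E'
from fit import *
a=cv2.imread("pics/w1.png")[:,:,::-1]; s=np.load("w1.npz"); W=cam("wrist",dict(eef_pos=s["pos"],eef_rot=s["rot"]))
spec=dict(tub=((50,90,60),(75,255,255),.060,.088,.104,(272,168)),
 jar=((8,170,180),(22,255,255),.058,.072,.098,(348,216)),
 spray=((99,110,90),(112,255,255),.034,.078,.112,(215,243)))
vis=a[:,:,::-1].copy()
def show(m,h):
    for q,col in ((m,(0,0,255)),(h,(255,255,255))):
        cs,_=cv2.findContours((q>.5).astype(np.uint8),cv2.RETR_EXTERNAL,cv2.CHAIN_APPROX_NONE); cv2.drawContours(vis,cs,-1,col,1)
for k,(lo,hi,D,z0,z1,sa) in spec.items():
    ma=mask(a,lo,hi,sa); p0=back(W,[sa],.1)[0,:2]
    mod=lambda p:np.r_[circ(p[0],p[1],D/2,z0+.003),circ(p[0],p[1],D/2,z1+.003)]
    p,f=fit([W],[ma],mod,p0,[.01,.01]); print(k,p,f); show(ma,hullmask(W,mod(p)))
ma=mask(a,(110,80,0),(135,255,140),(283,225)); ok=np.ones_like(ma); ok[:202]=0; ok[:,:262]=0
ma*=ok
mod=lambda p:np.r_[oval(p[0],p[1],p[2],.07,.046,.003,stadium=True),oval(p[0],p[1],p[2],.07,.046,.041,stadium=True)]
f=lambda p:(np.abs(hullmask(W,mod(p))-ma)*ok).sum()/ma.sum()
for y in(-.5,-.2):
    p0=np.array([.637,.045,y]); r=minimize(f,p0,method="Nelder-Mead",options=dict(initial_simplex=np.vstack([p0,p0+[.01,0,0],p0+[0,.01,0],p0+[0,0,.2]]),xatol=1e-4,fatol=1e-4)); print("case",r.x,r.fun)
show(ma,hullmask(W,mod(r.x)))
print("tray corner",back(W,[(88,297)],.012),"holder",back(W,[(242,5)],.02))
crop(vis[:,:,::-1],160,110,400,280,3,"pics/w1o.png")
E
python3 m2.py
```

```text
tub [0.56879211 0.05879836] 0.05091353342328872
jar [0.64088778 0.11110717] 0.11234293203142438
spray [ 0.61614349 -0.01853585] 0.15484730477556874
case [ 0.63307416  0.04249327 -0.13264153] 0.06651020129394379
case [ 0.63288865  0.04213941 -0.12194804] 0.06583715183350097
tray corner [[ 0.64983122 -0.24141267  0.012     ]] holder [[0.40473069 0.0861322  0.02      ]]
```

View pics/w1o.png

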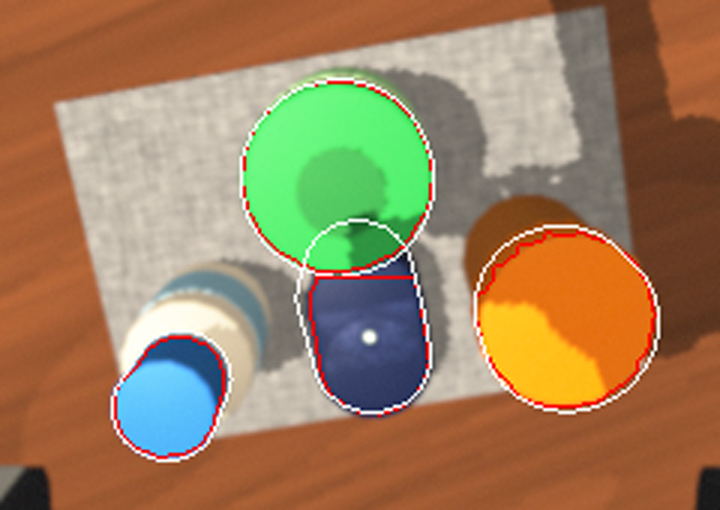

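Emit:
step_arm([
  [15, -40, -30],
  [26, -80, -70],
  [26, -80, -100],
  [26, -80, -130],
  [26, -80, -140],
  [26, -80, -140],
  [26, -80, -140],
], spin=[0.1, 0.2, 0.2, 0.2, 0.2, 0.2, 0.2], fingers=[100, 100, 100, 100, 100, 100, 100])

```text
time_s: 2.5
eef_pos: [0.6175, -0.0168, 0.1642]
eef_rot: [0.54, -0.457, 0.539, 0.456]
wrist_force: [-0.9, -0.3, -0.3]
opening: 1.0
```

```bash
cat > look.py <<'E'
import sys
from fit import *
n=sys.argv[1]; tag=sys.argv[2]
o=ctrl.get_obs(); im=eyes.camera(n); cv2.imwrite(f"pics/{tag}.png",im[:,:,::-1]); np.savez(f"{tag}.npz",pos=o["eef_pos"],rot=o["eef_rot"])
print(o["time_s"],(o["eef_pos"]*1000).round(1),"jaw deg",np.degrees(np.arctan2(*quat(o["eef_rot"])[[1,0],2])).round(2),o["wrist_force"].round(1),round(o["opening"],3))
E
python3 look.py wrist w2
```

```text
2.5 [617.5 -16.8 164.2] jaw deg 80.45 [-0.9 -0.3 -0.3] 1.0
```

View pics/w2.png

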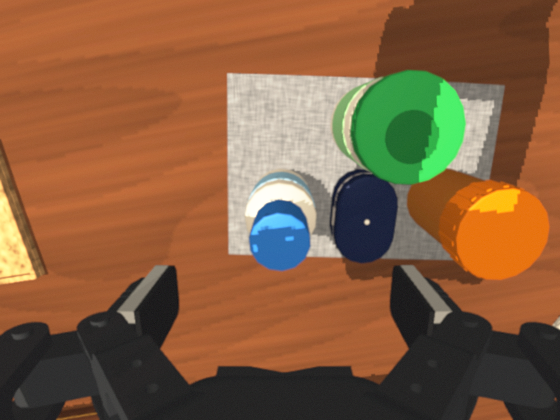

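```bash
cat > m3.py <<'E'
from fit import *
import sys
def load(tag):
    s=np.load(tag+".npz"); return cv2.imread(f"pics/{tag}.png")[:,:,::-1],cam("wrist",dict(eef_pos=s["pos"],eef_rot=s["rot"]))
SP=dict(tub=((50,90,60),(75,255,255),.060,.088,.104),jar=((6,170,120),(24,255,255),.058,.072,.098),spray=((99,110,60),(112,255,255),.034,.078,.112))
def fitlid(a,W,k,seed,base=.003):
    lo,hi,D,z0,z1=SP[k]; ma=mask(a,lo,hi,seed); p0=back(W,[seed],.1)[0,:2]
    mod=lambda p:np.r_[circ(p[0],p[1],D/2,z0+base),circ(p[0],p[1],D/2,z1+base)]
    return fit([W],[ma],mod,p0,[.01,.01])
def fitcase(a,W,seed,base=.003,y0=-.13,ok=None):
    ma=mask(a,(108,70,0),(140,255,150),seed)
    mod=lambda p:np.r_[oval(p[0],p[1],p[2],.07,.046,base,stadium=True),oval(p[0],p[1],p[2],.07,.046,base+.038,stadium=True)]
    p0=np.r_[back(W,[seed],base+.03)[0,:2],y0]
    p,f=fit([W],[ma],mod,p0,[.01,.01,.15]); 
    vis=a[:,:,::-1].copy()
    for q,col in ((ma,(0,0,255)),(hullmask(W,mod(p)),(255,255,255))):
        cs,_=cv2.findContours((q>.5).astype(np.uint8),cv2.RETR_EXTERNAL,cv2.CHAIN_APPROX_NONE); cv2.drawContours(vis,cs,-1,col,1)
    x,y=seed; crop(vis[:,:,::-1],max(0,x-80),max(0,y-70),x+80,y+70,4,"pics/case_o.png")
    return p,f
E
python3 - <<'E'
from m3 import *
a,W=load("w2"); print(fitlid(a,W,"spray",(280,235)),fitlid(a,W,"tub",(408,127)),fitlid(a,W,"jar",(500,235))); print(fitcase(a,W,(365,220)))
E
```

```text
(array([ 0.6160568 , -0.01885634]), np.float64(0.1327867774130085)) (array([0.5691722 , 0.05790844]), np.float64(0.06563217995328371)) (array([0.64074205, 0.11571248]), np.float64(0.5825075165419895))
(array([ 0.63740504,  0.04237301, -0.0963003 ]), np.float64(0.162879751307051))
```

View pics/case_o.png

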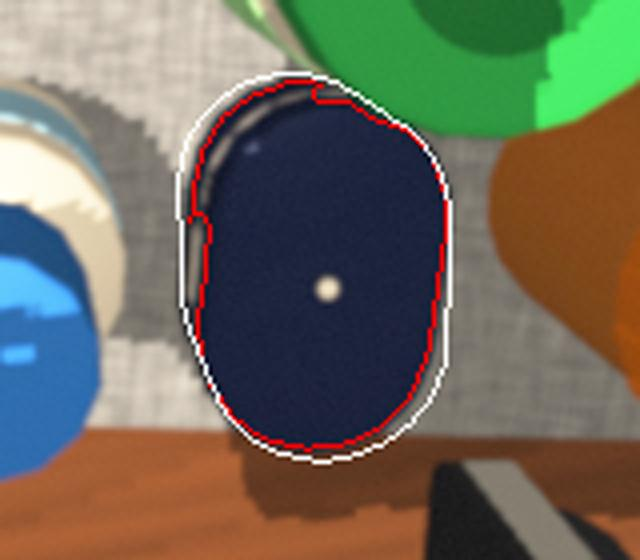

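Emit:
step_arm([
  [-1, -2, -15],
  [-1, -2, -35],
  [-1, -2, -55],
  [-1, -2, -64],
  [-1, -2, -64],
  [-1, -2, -64],
], spin=[0, 0, 0, 0, 0, 0], fingers=[100, 100, 100, 100, 100, 100])

```text
time_s: 3.15
eef_pos: [0.6162, -0.0196, 0.0989]
eef_rot: [0.54, -0.457, 0.54, 0.456]
wrist_force: [-0.3, -0.2, -0.1]
opening: 0.998
```

Emit:
step_arm([
  [0, 0, 0],
  [0, 0, 0],
  [0, 0, 0],
  [0, 0, 0],
  [0, 0, 0],
  [0, 0, 0],
  [0, 0, 0],
  [0, 0, 0],
], spin=[0, 0, 0, 0, 0, 0, 0, 0], fingers=[70, 60, 50, 45, 40, 35, 30, 30])

```text
time_s: 3.95
eef_pos: [0.6162, -0.0195, 0.0988]
eef_rot: [0.54, -0.457, 0.54, 0.456]
wrist_force: [0.2, 0.4, 4.2]
opening: 0.376
```

Emit:
step_arm([
  [0, 0, 0],
  [0, 0, 0],
  [0, 0, 0],
  [0, 0, 0],
], spin=[0, 0, 0, 0], fingers=[0, 0, 0, 0])

```text
time_s: 4.35
eef_pos: [0.6162, -0.0195, 0.0987]
eef_rot: [0.54, -0.457, 0.54, 0.456]
wrist_force: [0.4, 0.9, 5.0]
opening: 0.378
```

```bash
python3 look.py side s1; python3 -c "
from h import *
a=cv2.imread('pics/s1.png')[:,:,::-1]; crop(a,230,110,380,260,4,'pics/s1c.png')"
```

```text
4.35 [616.2 -19.5  98.7] jaw deg 80.39 [0.4 0.9 5. ] 0.378
```

View pics/s1c.png

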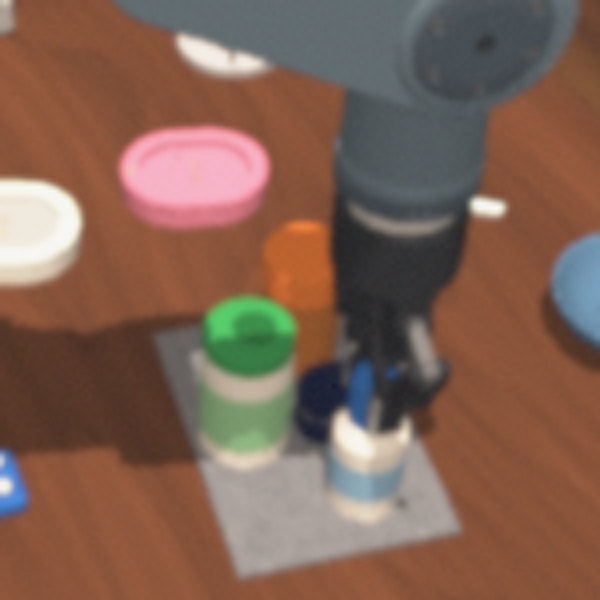

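Emit:
step_arm([
  [0, 0, 5],
  [0, 0, 20],
  [0, 0, 40],
  [0, 0, 60],
  [-1, -20, 70],
  [-3, -50, 70],
  [-4, -80, 70],
  [-5, -110, 70],
  [-6, -145, 70],
  [-7, -180, 70],
], spin=[0, 0, 0, 0, 0, 0, 0, 0, 0, 0], fingers=[0, 0, 0, 0, 0, 0, 0, 0, 0, 0])

```text
time_s: 5.4
eef_pos: [0.6084, -0.2006, 0.1689]
eef_rot: [0.54, -0.456, 0.54, 0.457]
wrist_force: [0.3, 0.3, -1.0]
opening: 0.382
```

Emit:
step_arm([
  [-1, -35, 0],
  [-2, -65, 0],
  [-3, -90, 0],
  [-4, -108, 0],
  [-4, -112, 0],
  [-4, -112, 0],
  [-4, -112, 0],
], spin=[0, 0, 0, 0, 0, 0, 0], fingers=[0, 0, 0, 0, 0, 0, 0])

```text
time_s: 6.1
eef_pos: [0.6049, -0.3102, 0.1682]
eef_rot: [0.54, -0.456, 0.54, 0.457]
wrist_force: [-0.1, 0.6, -1.7]
opening: 0.379
```

```bash
python3 look.py wrist w3
```

```text
6.1 [ 604.9 -310.2  168.2] jaw deg 80.44 [-0.1  0.6 -1.7] 0.379
```

View pics/w3.png

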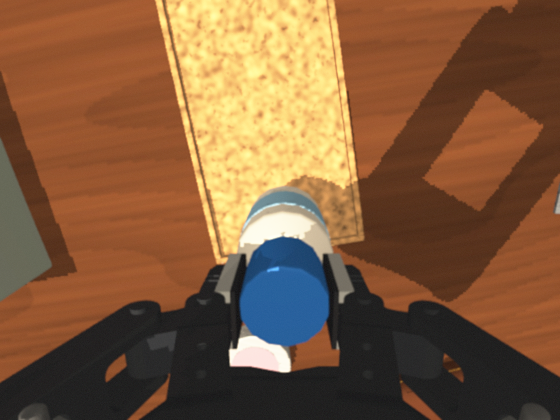

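```bash
python3 -c "
from m3 import *
a,W=load('w3')
P=back(W,[(362,240),(218,262),(332,0),(164,0)],.012);print(P.round(4))
d=P[0]-P[1];print(np.hypot(*d[:2]),np.degrees(np.arctan2(-d[0],d[1])))
mid=(P[0]+P[1])/2; 
for i,j in((0,2),(1,3)):
  e=P[i]-P[j];print(np.degrees(np.arctan2(e[1],e[0])))
"
```

```text
[[ 0.6512 -0.25    0.012 ]
 [ 0.6507 -0.3758  0.012 ]
 [ 0.4626 -0.2503  0.012 ]
 [ 0.4414 -0.3722  0.012 ]]
0.12581619753614048 -0.24702281718496163
0.1108744174533397
-0.9910224570484311
```

Emit:
step_arm([
  [-4, -3, -20],
  [-4, -3, -40],
  [-4, -3, -55],
  [-4, -3, -62],
  [-4, -3, -65],
  [-4, -3, -66],
  [-4, -3, -66],
], spin=[0, 0, 0, 0, 0, 0, 0], fingers=[0, 0, 0, 0, 0, 0, 0])

```text
time_s: 6.85
eef_pos: [0.6013, -0.3147, 0.1031]
eef_rot: [0.54, -0.457, 0.54, 0.456]
wrist_force: [-0.4, 0.0, -0.4]
opening: 0.381
```

Emit:
step_arm([
  [0, 0, -1],
  [0, 0, -1],
  [0, 0, -1],
], spin=[0, 0, 0], fingers=[0, 0, 0])

```text
time_s: 7.15
eef_pos: [0.6009, -0.3146, 0.1016]
eef_rot: [0.54, -0.456, 0.54, 0.456]
wrist_force: [-0.6, -1.0, -1.1]
opening: 0.376
```

Emit:
step_arm([
  [0, 0, -1],
  [0, 0, -1],
  [0, 0, -1],
], spin=[0, 0, 0], fingers=[0, 0, 0])

```text
time_s: 7.45
eef_pos: [0.601, -0.3147, 0.1008]
eef_rot: [0.54, -0.457, 0.54, 0.456]
wrist_force: [-0.0, 1.0, 1.4]
opening: 0.38
```

Emit:
step_arm([
  [0, 0, 0],
  [0, 0, 0],
  [0, 0, 0],
  [0, 0, 0],
  [0, 0, 0],
  [0, 0, 30],
  [0, 0, 60],
  [0, 0, 60],
], spin=[0, 0, 0, 0, 0, 0, 0, 0], fingers=[42, 50, 70, 90, 100, 100, 100, 100])

```text
time_s: 8.25
eef_pos: [0.6033, -0.3163, 0.1659]
eef_rot: [0.541, -0.459, 0.539, 0.453]
wrist_force: [0.5, -0.2, -0.1]
opening: 1.002
```

```bash
python3 look.py wrist w4
```

```text
8.25 [ 603.3 -316.3  165.9] jaw deg 80.39 [ 0.5 -0.2 -0.1] 1.002
```

View pics/w4.png

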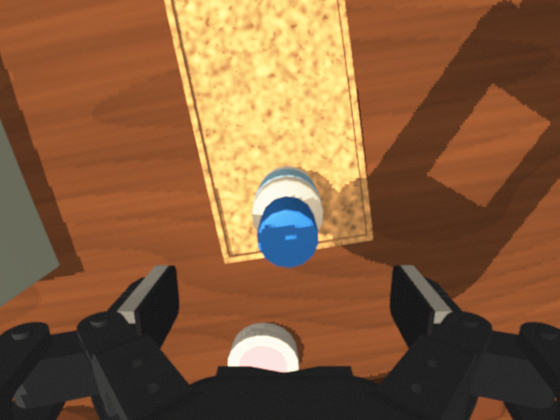

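Emit:
step_arm([
  [3, 40, 10],
  [7, 90, 15],
  [11, 140, 15],
  [15, 190, 15],
  [20, 240, 15],
  [25, 290, 15],
  [29, 335, 15],
  [33, 375, 15],
  [36, 405, 10],
  [38, 420, 5],
], spin=[0, 0, 0, 0, 0, 0, 0, 0, 0, 0], fingers=[100, 100, 100, 100, 100, 100, 100, 100, 100, 100])

```text
time_s: 9.3
eef_pos: [0.638, 0.1084, 0.164]
eef_rot: [0.539, -0.457, 0.54, 0.458]
wrist_force: [0.7, -1.6, -0.5]
opening: 1.003
```

Emit:
step_arm([
  [0, 8, 0],
  [0, 8, 0],
  [0, 8, 0],
  [0, 8, 0],
], spin=[0, 0, 0, 0], fingers=[100, 100, 100, 100])

```text
time_s: 9.7
eef_pos: [0.639, 0.1119, 0.1655]
eef_rot: [0.541, -0.456, 0.541, 0.456]
wrist_force: [0.2, 0.4, 1.2]
opening: 1.002
```

```bash
python3 look.py wrist w5
```

```text
9.7 [639.  111.9 165.5] jaw deg 80.28 [0.2 0.4 1.2] 1.002
```

View pics/w5.png

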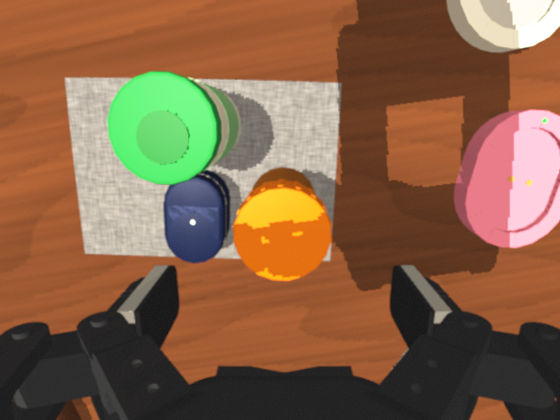

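Run:
```python
from m3 import *
a,W=load("w5"); print(fitlid(a,W,"jar",(283,240)),fitlid(a,W,"tub",(160,127)));print(fitcase(a,W,(195,220)))
```

```text
(array([0.64137173, 0.1111992 ]), np.float64(0.8996530207081309)) (array([0.56942895, 0.05912557]), np.float64(0.06813184671542805))
(array([ 0.63787381,  0.04261219, -0.37300027]), np.float64(0.19181096820430948))
```

View pics/case_o.png

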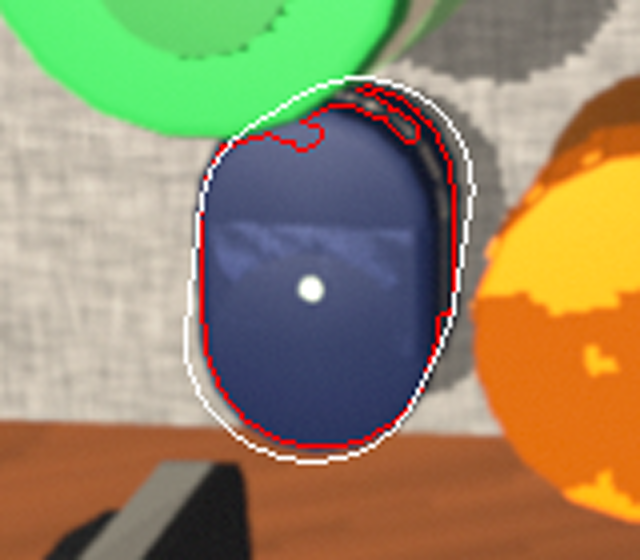

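Emit:
step_arm([
  [2, -1, -20],
  [2, -1, -40],
  [2, -1, -60],
  [2, -1, -73],
  [2, -1, -77],
  [2, -1, -77],
  [2, -1, -77],
], spin=[0, 0, 0, 0, 0, 0, 0], fingers=[100, 100, 100, 100, 100, 100, 100])

```text
time_s: 10.45
eef_pos: [0.6416, 0.1123, 0.0894]
eef_rot: [0.541, -0.457, 0.54, 0.456]
wrist_force: [-0.8, 0.5, 0.9]
opening: 1.003
```

Emit:
step_arm([
  [0, 0, 0],
  [0, 0, 0],
  [0, 0, 0],
  [0, 0, 0],
  [0, 0, 0],
  [0, 0, 0],
  [0, 0, 0],
  [0, 0, 0],
], spin=[0, 0, 0, 0, 0, 0, 0, 0], fingers=[85, 75, 70, 65, 60, 50, 0, 0])

```text
time_s: 11.25
eef_pos: [0.6414, 0.1123, 0.0894]
eef_rot: [0.54, -0.457, 0.54, 0.456]
wrist_force: [-2.0, -1.6, 6.4]
opening: 0.659
```

Emit:
step_arm([
  [0, 0, 5],
  [0, 0, 25],
  [0, 0, 55],
  [0, 0, 85],
  [0, 0, 115],
  [0, -15, 130],
  [-5, -45, 135],
  [-15, -85, 135],
  [-30, -125, 135],
  [-45, -165, 135],
], spin=[0, 0, 0, 0, 0, 0, 0, 0, 0, 0], fingers=[0, 0, 0, 0, 0, 0, 0, 0, 0, 0])

```text
time_s: 12.25
eef_pos: [0.5944, -0.0545, 0.2222]
eef_rot: [0.54, -0.456, 0.54, 0.457]
wrist_force: [0.4, -0.4, -0.4]
opening: 0.657
```

Emit:
step_arm([
  [-13, -40, 0],
  [-26, -80, 0],
  [-39, -120, 0],
  [-52, -160, 0],
  [-65, -200, 0],
  [-73, -230, 0],
  [-78, -250, -10],
  [-80, -258, -30],
  [-80, -260, -50],
  [-80, -260, -60],
], spin=[0, 0, 0, 0, 0, 0, 0, 0, 0, 0], fingers=[0, 0, 0, 0, 0, 0, 0, 0, 0, 0])

```text
time_s: 13.25
eef_pos: [0.5136, -0.3127, 0.1603]
eef_rot: [0.54, -0.454, 0.541, 0.457]
wrist_force: [-0.4, 0.4, -1.4]
opening: 0.653
```

```bash
python3 look.py wrist w6
```

```text
13.25 [ 513.6 -312.7  160.3] jaw deg 80.29 [-0.4  0.4 -1.4] 0.653
```

View pics/w6.png

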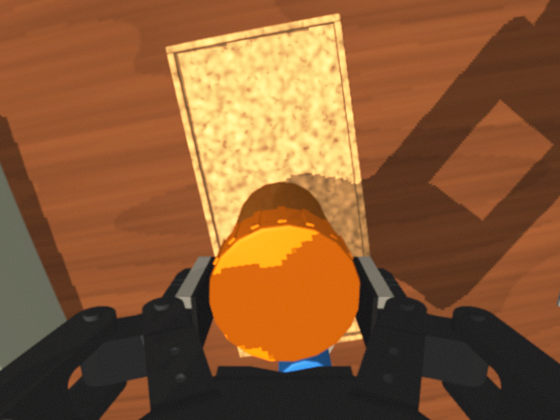

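Emit:
step_arm([
  [2, 0, -20],
  [2, 0, -40],
  [2, 0, -55],
  [2, 0, -63],
  [2, 0, -66],
  [2, 0, -67],
  [2, 0, -68],
  [2, 0, -68],
  [2, 0, -68],
], spin=[0, 0, 0, 0, 0, 0, 0, 0, 0], fingers=[0, 0, 0, 0, 0, 0, 0, 0, 0])

```text
time_s: 14.2
eef_pos: [0.5181, -0.3128, 0.0959]
eef_rot: [0.54, -0.457, 0.54, 0.456]
wrist_force: [0.3, -0.1, -1.3]
opening: 0.658
```

Emit:
step_arm([
  [0, 0, -2],
  [0, 0, -3],
  [0, 0, -4],
  [0, 0, -4],
  [0, 0, -4],
], spin=[0, 0, 0, 0, 0], fingers=[0, 0, 0, 0, 0])

```text
time_s: 14.7
eef_pos: [0.5179, -0.3125, 0.0915]
eef_rot: [0.54, -0.456, 0.54, 0.456]
wrist_force: [-0.4, 1.2, 1.6]
opening: 0.655
```

Contact is felt; release, rise and go to the tub (569, 59).

Emit:
step_arm([
  [0, 0, 0],
  [0, 0, 0],
  [0, 0, 0],
  [0, 0, 0],
  [0, 0, 20],
  [0, 0, 50],
  [0, 10, 80],
  [5, 50, 90],
  [10, 90, 90],
  [15, 130, 90],
], spin=[0, 0, 0, 0, 0, 0, 0, 0, 0, 0], fingers=[72, 80, 90, 100, 100, 100, 100, 100, 100, 100])

```text
time_s: 15.7
eef_pos: [0.5331, -0.1816, 0.1821]
eef_rot: [0.541, -0.457, 0.54, 0.456]
wrist_force: [0.8, -0.8, -0.1]
opening: 1.0
```

Emit:
step_arm([
  [7, 50, 0],
  [14, 100, 0],
  [21, 150, 0],
  [28, 195, 0],
  [34, 225, -5],
  [36, 238, -10],
  [36, 242, -15],
  [36, 242, -15],
  [36, 242, -15],
], spin=[0, 0, 0, 0, 0, 0, 0, 0, 0], fingers=[100, 100, 100, 100, 100, 100, 100, 100, 100])

```text
time_s: 16.6
eef_pos: [0.5686, 0.0581, 0.166]
eef_rot: [0.54, -0.456, 0.541, 0.456]
wrist_force: [-0.6, -0.2, 0.9]
opening: 1.001
```

```bash
python3 look.py wrist w7
```

```text
16.6 [568.6  58.1 166. ] jaw deg 80.3 [-0.6 -0.2  0.9] 1.001
```

View pics/w7.png

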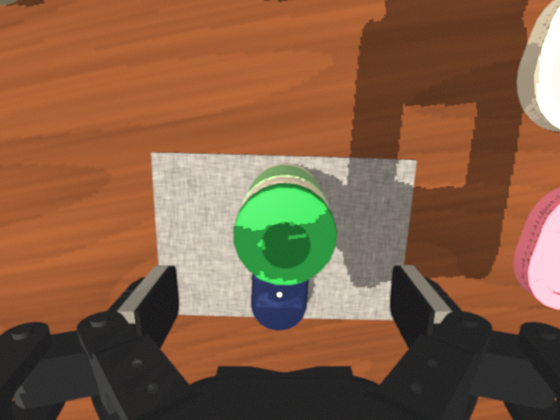

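Emit:
step_arm([
  [0, 0, -20],
  [0, 1, -40],
  [0, 1, -60],
  [0, 1, -70],
  [0, 1, -74],
  [0, 1, -74],
  [0, 1, -74],
], spin=[0, 0, 0, 0, 0, 0, 0], fingers=[100, 100, 100, 100, 100, 100, 100])

```text
time_s: 17.35
eef_pos: [0.5696, 0.0602, 0.0933]
eef_rot: [0.541, -0.457, 0.54, 0.456]
wrist_force: [-0.3, -0.2, 1.2]
opening: 1.002
```

Emit:
step_arm([
  [0, 0, 0],
  [0, 0, 0],
  [0, 0, 0],
  [0, 0, 0],
  [0, 0, 0],
  [0, 0, 0],
  [0, 0, 0],
  [0, 0, 0],
], spin=[0, 0, 0, 0, 0, 0, 0, 0], fingers=[85, 77, 72, 68, 65, 50, 0, 0])

```text
time_s: 18.15
eef_pos: [0.5695, 0.0603, 0.0933]
eef_rot: [0.54, -0.457, 0.54, 0.456]
wrist_force: [-0.5, -0.8, 6.5]
opening: 0.682
```

Emit:
step_arm([
  [0, 0, 5],
  [0, 0, 25],
  [0, 0, 55],
  [0, 0, 85],
  [0, 0, 110],
  [-5, -15, 125],
  [-15, -45, 130],
  [-29, -80, 130],
  [-44, -120, 130],
  [-59, -160, 130],
], spin=[0, 0, 0, 0, 0, 0, 0, 0, 0, 0], fingers=[0, 0, 0, 0, 0, 0, 0, 0, 0, 0])

```text
time_s: 19.15
eef_pos: [0.5081, -0.1009, 0.2217]
eef_rot: [0.54, -0.456, 0.54, 0.457]
wrist_force: [0.5, -0.7, -2.3]
opening: 0.681
```

Emit:
step_arm([
  [-15, -40, 0],
  [-29, -80, 0],
  [-44, -120, 0],
  [-59, -160, 0],
  [-72, -195, 0],
  [-77, -207, 0],
  [-79, -213, -20],
  [-79, -213, -40],
  [-79, -213, -55],
  [-79, -213, -55],
  [-79, -213, -55],
], spin=[0, 0, 0, 0, 0, 0, 0, 0, 0, 0, 0], fingers=[0, 0, 0, 0, 0, 0, 0, 0, 0, 0, 0])

```text
invalid input
```

```bash
python3 look.py wrist w8
```

```text
19.15 [ 508.1 -100.9  221.7] jaw deg 80.43 [ 0.5 -0.7 -2.3] 0.681
```

View pics/w8.png

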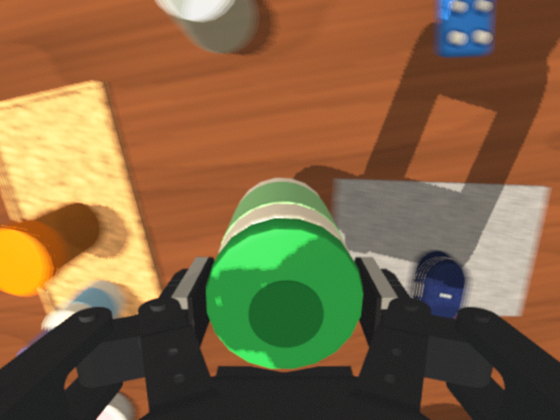

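Emit:
step_arm([
  [-15, -40, 0],
  [-29, -80, 0],
  [-44, -120, 0],
  [-59, -160, 0],
  [-71, -195, 0],
  [-76, -207, 0],
  [-78, -213, -20],
  [-78, -213, -40],
  [-78, -213, -50],
  [-78, -213, -50],
], spin=[0, 0, 0, 0, 0, 0, 0, 0, 0, 0], fingers=[0, 0, 0, 0, 0, 0, 0, 0, 0, 0])

```text
time_s: 20.2
eef_pos: [0.4307, -0.311, 0.1703]
eef_rot: [0.54, -0.455, 0.54, 0.458]
wrist_force: [-0.2, 1.5, -0.9]
opening: 0.679
```

```bash
python3 look.py wrist w9
```

```text
20.2 [ 430.7 -311.   170.3] jaw deg 80.4 [-0.2  1.5 -0.9] 0.679
```

View pics/w9.png

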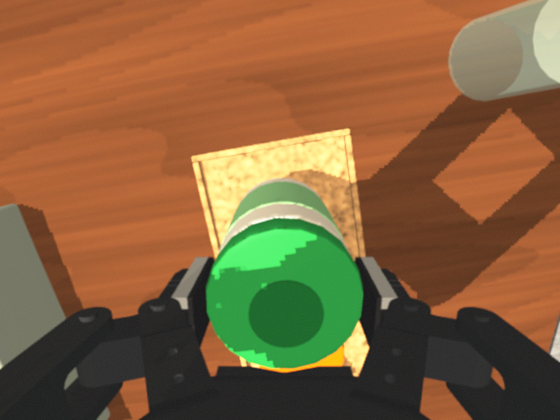

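Emit:
step_arm([
  [0, -1, -20],
  [0, -1, -40],
  [0, -1, -55],
  [0, -1, -64],
  [0, -1, -69],
  [0, -1, -71],
  [0, -1, -71],
  [0, -1, -71],
], spin=[0, 0, 0, 0, 0, 0, 0, 0], fingers=[0, 0, 0, 0, 0, 0, 0, 0])

```text
time_s: 21.05
eef_pos: [0.4322, -0.3139, 0.1021]
eef_rot: [0.54, -0.457, 0.54, 0.456]
wrist_force: [-0.2, 0.5, -0.9]
opening: 0.681
```

Emit:
step_arm([
  [0, 0, -3],
  [0, 0, -5],
  [0, 0, -6],
  [0, 0, -7],
  [0, 0, -7],
  [0, 0, -7],
], spin=[0, 0, 0, 0, 0, 0], fingers=[0, 0, 0, 0, 0, 0])

```text
time_s: 21.65
eef_pos: [0.4322, -0.3137, 0.0953]
eef_rot: [0.54, -0.457, 0.54, 0.456]
wrist_force: [-1.1, 1.7, 6.1]
opening: 0.68
```

Emit:
step_arm([
  [0, 0, 0],
  [0, 0, 0],
  [0, 0, 0],
  [0, 0, 0],
  [0, 0, 20],
  [0, 0, 50],
  [0, 5, 80],
  [15, 40, 100],
  [40, 80, 110],
  [65, 120, 110],
], spin=[0, 0, 0, 0, 0, 0, 0, 0, 0, 0], fingers=[74, 80, 90, 100, 100, 100, 100, 100, 100, 100])

```text
time_s: 22.65
eef_pos: [0.4983, -0.1933, 0.2066]
eef_rot: [0.541, -0.457, 0.54, 0.454]
wrist_force: [1.2, -0.6, 0.7]
opening: 0.999
```

Emit:
step_arm([
  [20, 40, 0],
  [45, 80, 0],
  [70, 120, 0],
  [95, 160, 0],
  [115, 200, 0],
  [130, 225, 0],
  [133, 233, 0],
  [133, 233, 0],
  [133, 233, 0],
], spin=[0, 0, 0, 0, 0, 0, 0, 0, 0], fingers=[100, 100, 100, 100, 100, 100, 100, 100, 100])

```text
time_s: 23.55
eef_pos: [0.6292, 0.0386, 0.2039]
eef_rot: [0.54, -0.456, 0.541, 0.456]
wrist_force: [0.1, -0.6, -0.3]
opening: 1.002
```

```bash
python3 look.py wrist w10; python3 look.py scene s2
python3 - <<'E'
from h import *
a=cv2.imread('pics/w10.png')[:,:,::-1]; crop(a,200,150,380,300,4,'pics/w10c.png')
E
```

```text
23.55 [629.2  38.6 203.9] jaw deg 80.36 [ 0.1 -0.6 -0.3] 1.002
23.6 [629.2  38.2 204.1] jaw deg 80.32 [ 0.  -0.2  1.1] 1.002
```

View pics/w10c.png

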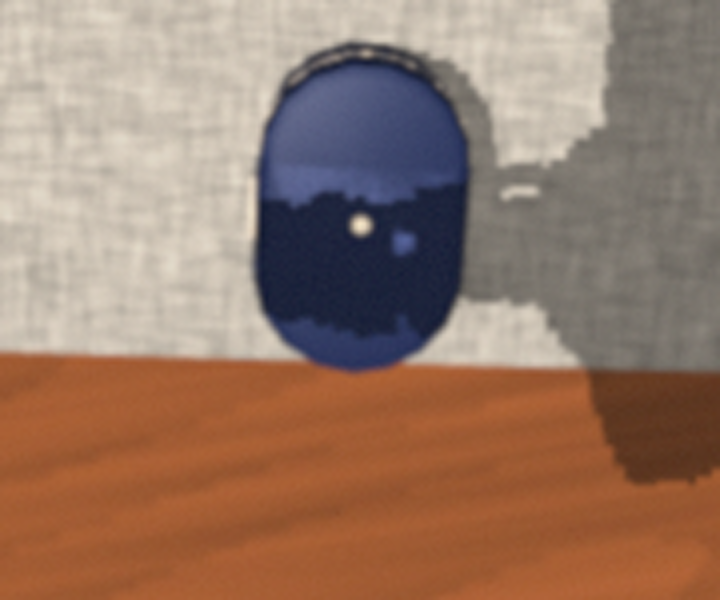

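View pics/s2.png

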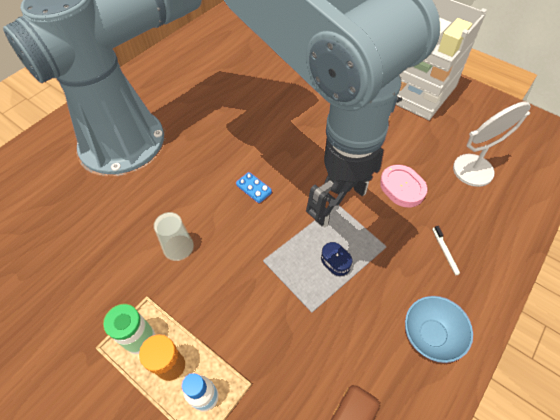

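Run:
```python
from m3 import *
a,W=load("w10")
hsv=cv2.cvtColor(np.ascontiguousarray(a),cv2.COLOR_RGB2HSV)
ma=cv2.inRange(hsv,(108,70,0),(140,255,190)); ma=cv2.morphologyEx(ma,cv2.MORPH_CLOSE,cv2.getStructuringElement(2,(7,7)))
n,l,s,c=cv2.connectedComponentsWithStats(ma); ma=(l==l[215,290]).astype(np.uint8)
cs,_=cv2.findContours(ma,0,1); cv2.drawContours(ma,cs,-1,1,-1)
m=cv2.moments(ma,True); print("moment angle",np.degrees(.5*np.arctan2(2*m['mu11'],m['mu20']-m['mu02'])), m['m10']/m['m00'],m['m01']/m['m00'])
vis=a[:,:,::-1].copy()
for inset in(0,.001,.002,.003):
    mod=lambda p:np.r_[oval(p[0],p[1],p[2],.07,.046,.003,stadium=True),oval(p[0],p[1],p[2],.07-2*inset,.046-2*inset,.041,stadium=True)]
    p,f=fit([W],[ma.astype(float)],mod,[.635,.043,-.15],[.01,.01,.1]); print(inset,p,f)
for q,col in ((ma,(0,0,255)),(hullmask(W,mod(p)),(255,255,255))):
    cs,_=cv2.findContours((q>.5).astype(np.uint8),0,1); cv2.drawContours(vis,cs,-1,col,1)
crop(vis[:,:,::-1],200,150,380,300,4,'pics/w10o.png')
print("button",back(W,[(290,206)],.041))
```

```text
moment angle -86.27073202962853 289.9204275534442 202.8794536817102
0 [ 0.63978563  0.04185354 -0.2516819 ] 0.17097829630664615
0.001 [ 0.63840417  0.04206216 -0.23760193] 0.1208490522099576
0.002 [ 0.63779014  0.04252735 -0.24069561] 0.09135112477294954
0.003 [ 0.64006293  0.04233912 -0.28967619] 0.07856760281309674
button [[0.63744256 0.04247097 0.041     ]]
```

View pics/w10o.png

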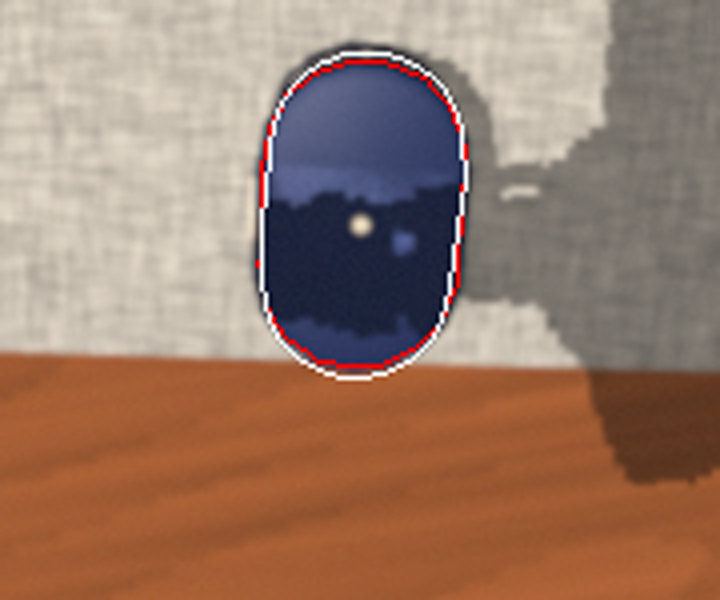

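```bash
python3 - <<'E'
from h import *
m=eyes.camera_model("wrist"); T=np.array(m["tool_from_camera"])@np.diag([1,-1,-1,1.])
def tool(px,zc):
    u=cv2.undistortPoints(np.array([[px]],float),K(m),np.array(m["dist_coeffs"])).reshape(2)
    r=T[:3,:3]@np.r_[u,1]; o=T[:3,3]; return o+r*(zc-o[2])/r[2]
for px,zc in [((177,267),-.0425),((178,310),-.0425),((392,267),.0425),((393,310),.0425)]: print("open",tool(px,zc).round(4))
for px in [(212,258),(208,300)]: print("jar w6",tool(px,-.029).round(4))
for px in [(359,258),(388,298)]: print("jar w6 R",tool(px,.029).round(4))
for px in [(244,255),(325,255)]: print("spray",tool(px,np.sign(px[0]-284)*.017).round(4))
E
python3 - <<'E'
import cv2
a=cv2.imread('pics/w3.png')[230:360,190:380]; cv2.imwrite('pics/w3c.png',cv2.resize(a,None,fx=4,fy=4))
a=cv2.imread('pics/w10.png')[250:400,90:480]; cv2.imwrite('pics/w10f.png',cv2.resize(a,None,fx=2,fy=2))
E
```

```text
open [-0.0005  0.0089 -0.0425]
open [-0.0042 -0.0083 -0.0425]
open [-0.003   0.0102  0.0425]
open [-0.0091 -0.0053  0.0425]
jar w6 [ 0.003   0.0114 -0.029 ]
jar w6 [-0.0086 -0.0012 -0.029 ]
jar w6 R [-0.0043  0.0145  0.029 ]
jar w6 R [-0.0431  0.0187  0.029 ]
spray [ 0.0118  0.0092 -0.017 ]
spray [0.0048 0.012  0.017 ]
```

View pics/w3c.png

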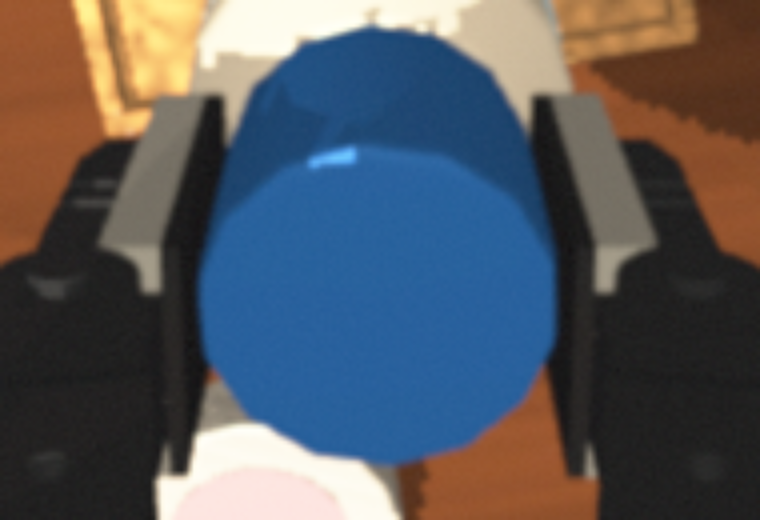

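View pics/w10f.png

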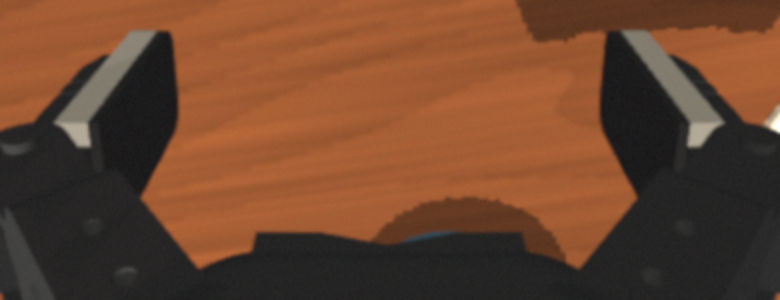

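Emit:
step_arm([
  [4, 2, -20],
  [8, 4, -55],
  [8, 4, -90],
  [8, 4, -125],
  [8, 4, -150],
  [8, 4, -160],
  [8, 4, -160],
  [8, 4, -160],
], spin=[-0.068, -0.068, -0.068, -0.068, -0.068, -0.068, -0.068, -0.068], fingers=[100, 100, 100, 100, 100, 100, 100, 100])

```text
time_s: 24.45
eef_pos: [0.6387, 0.0428, 0.0458]
eef_rot: [0.556, -0.438, 0.555, 0.437]
wrist_force: [0.6, -0.2, 0.3]
opening: 0.999
```

```bash
python3 look.py wrist w11
```

```text
24.45 [638.7  42.8  45.8] jaw deg 76.44 [ 0.6 -0.2  0.3] 0.999
```

View pics/w11.png

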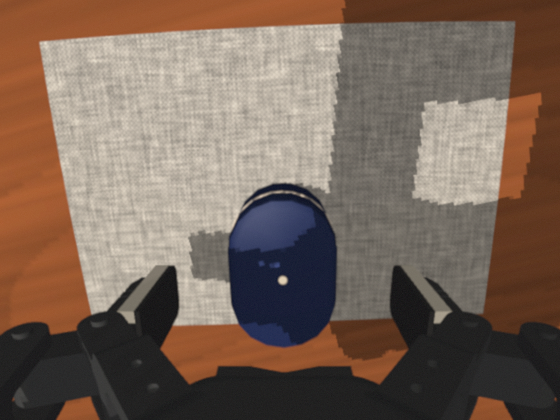

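Emit:
step_arm([
  [-1, 0, -10],
  [-1, 0, -18],
  [-1, 0, -23],
  [-1, 0, -23],
  [-1, 0, -23],
], spin=[0, 0, 0, 0, 0], fingers=[100, 100, 100, 100, 100])

```text
time_s: 25.0
eef_pos: [0.6366, 0.0436, 0.021]
eef_rot: [0.555, -0.438, 0.555, 0.438]
wrist_force: [0.3, -0.7, 0.2]
opening: 0.997
```

Emit:
step_arm([
  [0, 0, 0],
  [0, 0, 0],
  [0, 0, 0],
  [0, 0, 0],
  [0, 0, 0],
  [0, 0, 0],
  [0, 0, 0],
  [0, 0, 0],
], spin=[0, 0, 0, 0, 0, 0, 0, 0], fingers=[80, 68, 60, 56, 52, 45, 0, 0])

```text
time_s: 25.8
eef_pos: [0.6372, 0.0434, 0.0217]
eef_rot: [0.556, -0.438, 0.555, 0.437]
wrist_force: [0.3, -0.1, 4.1]
opening: 0.531
```

```bash
python3 look.py wrist w12
```

```text
25.8 [637.2  43.4  21.7] jaw deg 76.49 [ 0.3 -0.1  4.1] 0.531
```

View pics/w12.png

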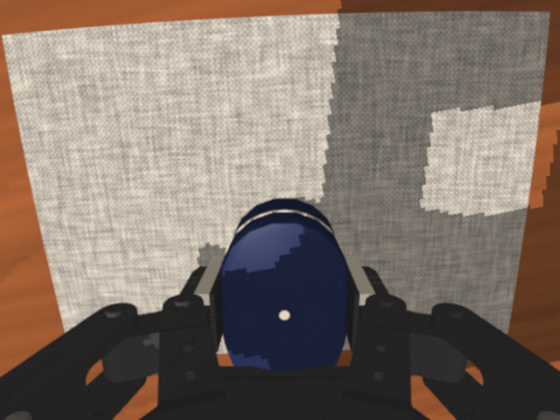

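Emit:
step_arm([
  [0, 0, 5],
  [0, 0, 25],
  [0, 0, 55],
  [0, 10, 85],
  [-10, 45, 110],
  [-20, 85, 120],
  [-30, 125, 120],
  [-40, 165, 120],
  [-50, 200, 120],
  [-55, 230, 120],
], spin=[0, 0, 0, 0, 0, 0, 0, 0, 0, 0], fingers=[0, 0, 0, 0, 0, 0, 0, 0, 0, 0])

```text
time_s: 26.85
eef_pos: [0.58, 0.2754, 0.1408]
eef_rot: [0.555, -0.438, 0.556, 0.438]
wrist_force: [0.1, 0.1, -0.4]
opening: 0.528
```

Emit:
step_arm([
  [-2, 15, 20],
  [-2, 20, 40],
  [-2, 20, 40],
  [-2, 20, 40],
  [-2, 20, 40],
], spin=[0, 0, 0, 0, 0], fingers=[0, 0, 0, 0, 0])

```text
time_s: 27.35
eef_pos: [0.579, 0.2926, 0.1796]
eef_rot: [0.555, -0.437, 0.556, 0.438]
wrist_force: [0.5, 0.4, -0.1]
opening: 0.528
```

```bash
python3 look.py wrist w13
```

```text
27.35 [579.  292.6 179.6] jaw deg 76.45 [ 0.5  0.4 -0.1] 0.528
```

View pics/w13.png

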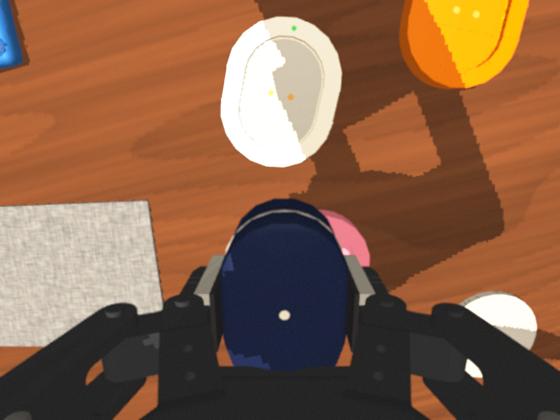

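Run:
```python
from m3 import *
a,W=load("w13")
hsv=cv2.cvtColor(np.ascontiguousarray(a),cv2.COLOR_RGB2HSV)
ma=cv2.inRange(hsv,(0,0,125),(40,85,255)); ma=cv2.morphologyEx(ma,cv2.MORPH_CLOSE,np.ones((5,5)))
n,l,s,c=cv2.connectedComponentsWithStats(ma); ma=(l==l[60,255]).astype(np.uint8)
cs,_=cv2.findContours(ma,0,1); cv2.drawContours(ma,cs,-1,1,-1); print(ma.sum())
m=cv2.moments(ma,True); print("moment angle",np.degrees(.5*np.arctan2(2*m['mu11'],m['mu20']-m['mu02'])))
vis=a[:,:,::-1].copy()
for st in(True,False):
    mod=lambda p:np.r_[oval(p[0],p[1],p[2],.112,.088,.0,stadium=st),oval(p[0],p[1],p[2],.112,.088,.022,stadium=st)]
    for y in(-.5,-.2):
        p,f=fit([W],[ma.astype(float)],mod,[.499,.311,y],[.01,.01,.1]); print(st,p,f)
    cs,_=cv2.findContours((hullmask(W,mod(p))>.5).astype(np.uint8),0,1); cv2.drawContours(vis,cs,-1,(255,0,0) if st else (0,0,255),1)
    if st: # project well
        q=proj(W,np.r_[oval(p[0],p[1],p[2],.086,.062,.022,stadium=True)]); cv2.polylines(vis,[np.round(q).astype(np.int32)],True,(0,160,0),1)
print(back(W,[(271,93),(291,97)],.017))
crop(vis[:,:,::-1],200,0,360,180,4,'pics/w13o.png')
```

```text
14528
moment angle -80.26936816297163
True [ 0.49690448  0.30915017 -0.43214451] 0.02372511229161268
True [ 0.49692445  0.30907403 -0.43995942] 0.023655739828971234
False [ 0.49650958  0.30896451 -0.4987329 ] 0.0769416191586767
False [ 0.49689477  0.30914858 -0.41256908] 0.07730143819642395
[[0.49416239 0.30223229 0.017     ]
 [0.50080729 0.31685497 0.017     ]]
```

View pics/w13o.png

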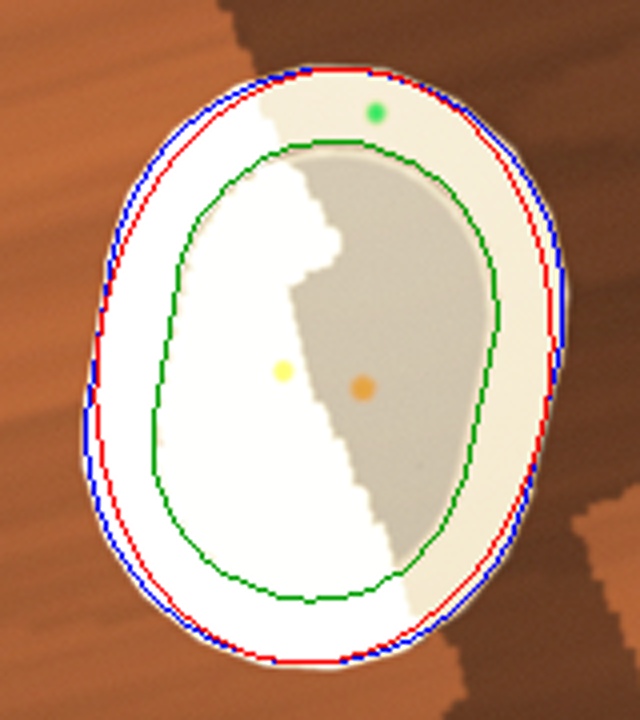

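Emit:
step_arm([
  [-25, 5, 0],
  [-55, 12, 0],
  [-78, 16, -20],
  [-81, 17, -50],
  [-81, 17, -80],
  [-81, 17, -95],
  [-81, 17, -100],
  [-81, 17, -100],
  [-81, 17, -100],
], spin=[-0.07, -0.14, -0.196, -0.196, -0.196, -0.196, -0.196, -0.196, -0.196], fingers=[0, 0, 0, 0, 0, 0, 0, 0, 0])

```text
time_s: 28.3
eef_pos: [0.4999, 0.3106, 0.0825]
eef_rot: [0.596, -0.381, 0.595, 0.381]
wrist_force: [1.3, -0.4, -1.0]
opening: 0.531
```

```bash
python3 look.py wrist w14
python3 - <<'E'
from m3 import *
a,W=load("w14"); s=np.load("w14.npz"); p=s["pos"]
vis=a[:,:,::-1].copy()
for L,w,z in((.112,.088,.022),(.086,.062,.022),(.086,.062,.016)):
    q=proj(W,oval(.4975,.3097,-.435,L,w,z,stadium=True)); cv2.polylines(vis,[np.round(q).astype(np.int32)],True,(0,160,0),1)
cv2.imwrite("pics/w14o.png",vis)
E
```

```text
28.3 [499.9 310.6  82.5] jaw deg 65.23 [ 1.3 -0.4 -1. ] 0.531
```

View pics/w14o.png

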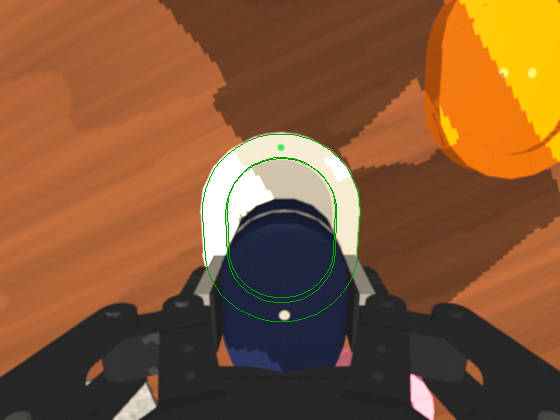

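Emit:
step_arm([
  [-2, -1, -12],
  [-2, -1, -24],
  [-2, -1, -34],
  [-2, -1, -40],
  [-2, -1, -43],
  [-2, -1, -44],
  [-2, -1, -44],
  [-2, -1, -44],
], spin=[0, 0, 0, 0, 0, 0, 0, 0], fingers=[0, 0, 0, 0, 0, 0, 0, 0])

```text
time_s: 29.15
eef_pos: [0.4971, 0.3096, 0.0377]
eef_rot: [0.596, -0.381, 0.595, 0.381]
wrist_force: [0.3, -0.5, -0.1]
opening: 0.53
```

```bash
python3 look.py wrist w15; python3 look.py scene s3;  python3 - <<'E'
from h import *
a=cv2.imread('pics/s3.png')[:,:,::-1]; crop(a,290,90,420,220,4,'pics/s3c.png')
E
```

```text
29.15 [497.1 309.6  37.7] jaw deg 65.26 [ 0.3 -0.5 -0.1] 0.53
29.2 [497.1 309.7  37.7] jaw deg 65.26 [ 0.3  0.6 -0.7] 0.528
```

View pics/w15.png

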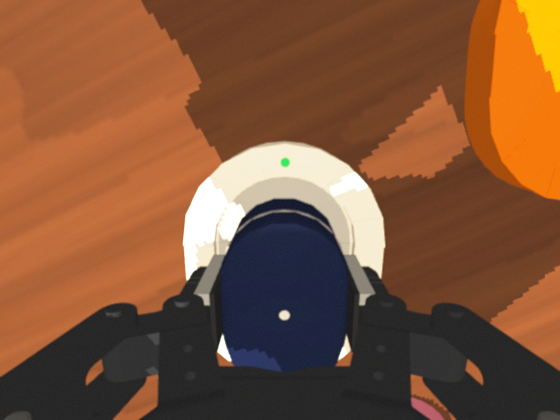

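View pics/s3c.png

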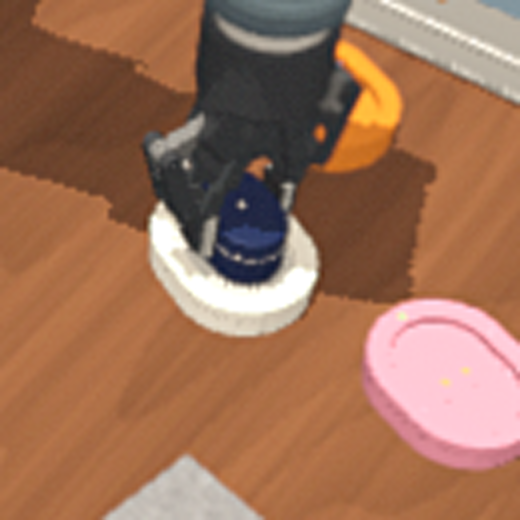

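Emit:
step_arm([
  [0, 0, -1],
  [0, 0, -2],
  [0, 0, -2.5],
  [0, 0, -2.5],
  [0, 0, -2.5],
], spin=[0, 0, 0, 0, 0], fingers=[0, 0, 0, 0, 0])

```text
time_s: 29.75
eef_pos: [0.4968, 0.3095, 0.0348]
eef_rot: [0.595, -0.381, 0.596, 0.381]
wrist_force: [0.3, 0.2, -1.0]
opening: 0.53
```

Emit:
step_arm([
  [0, 0, -0.5],
  [0, 0, -0.5],
  [0, 0, -0.5],
], spin=[0, 0, 0], fingers=[0, 0, 0])

```text
time_s: 30.05
eef_pos: [0.4968, 0.3095, 0.0347]
eef_rot: [0.595, -0.381, 0.596, 0.381]
wrist_force: [-3.5, -1.2, 5.7]
opening: 0.53
```

Emit:
step_arm([
  [0, 0, -0.5],
  [0, 0, -0.5],
  [0, 0, -0.5],
], spin=[0, 0, 0], fingers=[0, 0, 0])

```text
time_s: 30.35
eef_pos: [0.4968, 0.3095, 0.0347]
eef_rot: [0.595, -0.381, 0.596, 0.381]
wrist_force: [-4.3, -2.5, 9.1]
opening: 0.528
```

Emit:
step_arm([
  [0, 0, 0.7],
  [0, 0, 0.7],
  [0, 0, 0.7],
  [0, 0, 0.7],
  [0, 0, 0.7],
  [0, 0, 0.7],
  [0, 0, 10],
  [0, 0, 35],
  [0, 0, 70],
  [0, 0, 90],
], spin=[0, 0, 0, 0, 0, 0, 0, 0, 0, 0], fingers=[0, 58, 65, 80, 95, 100, 100, 100, 100, 100])

```text
time_s: 31.35
eef_pos: [0.498, 0.31, 0.1271]
eef_rot: [0.597, -0.382, 0.594, 0.381]
wrist_force: [1.0, -0.1, 0.0]
opening: 1.001
```

Emit:
step_arm([
  [0, 0, 30],
  [0, 0, 50],
  [0, 0, 50],
  [0, 0, 50],
], spin=[0, 0, 0, 0], fingers=[100, 100, 100, 100])

```text
time_s: 31.75
eef_pos: [0.4969, 0.3096, 0.1743]
eef_rot: [0.596, -0.381, 0.595, 0.381]
wrist_force: [-0.1, 0.3, 0.8]
opening: 1.001
```

```bash
python3 look.py wrist w16;  python3 - <<'E'
from m3 import *
a,W=load("w16"); hsv=cv2.cvtColor(np.ascontiguousarray(a),cv2.COLOR_RGB2HSV)
vis=a[:,:,::-1].copy()
for L,w,z in((.112,.088,.022),(.086,.062,.022),(.07,.046,.054),(.07,.046,.016)):
    q=proj(W,oval(.4975,.3097,-.435,L,w,z,stadium=True)); cv2.polylines(vis,[np.round(q).astype(np.int32)],True,(0,160,0),1)
crop(vis[:,:,::-1],190,140,380,300,4,"pics/w16o.png")
E
```

```text
31.75 [496.9 309.6 174.3] jaw deg 65.26 [-0.1  0.3  0.8] 1.001
```

View pics/w16o.png

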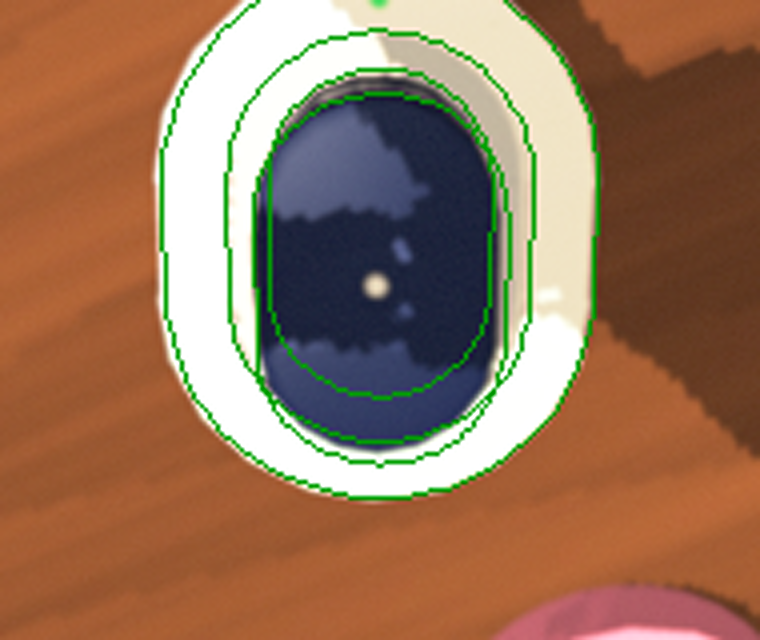

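Emit:
step_arm([
  [-5, -40, 10],
  [-10, -85, 15],
  [-15, -130, 15],
  [-20, -175, 15],
  [-25, -220, 15],
  [-30, -265, 15],
  [-35, -310, 15],
  [-40, -355, 15],
  [-45, -400, 15],
  [-50, -445, 15],
], spin=[0.05, 0.12, 0.19, 0.264, 0.264, 0.264, 0.264, 0.264, 0.264, 0.264], fingers=[100, 100, 100, 100, 100, 100, 100, 100, 100, 100])

```text
time_s: 32.8
eef_pos: [0.4454, -0.1368, 0.1874]
eef_rot: [0.54, -0.455, 0.54, 0.457]
wrist_force: [1.0, 0.6, -0.5]
opening: 1.0
```

Emit:
step_arm([
  [-4, -40, 0],
  [-8, -85, 0],
  [-12, -130, 0],
  [-14, -160, -5],
  [-15, -172, -10],
  [-15, -176, -15],
  [-15, -176, -15],
  [-15, -176, -15],
], spin=[0, 0, 0, 0, 0, 0, 0, 0], fingers=[100, 100, 100, 100, 100, 100, 100, 100])

```text
time_s: 33.6
eef_pos: [0.4318, -0.3098, 0.1731]
eef_rot: [0.54, -0.456, 0.54, 0.457]
wrist_force: [-0.5, 0.2, 0.4]
opening: 1.001
```

```bash
python3 look.py wrist w17
```

```text
33.6 [ 431.8 -309.8  173.1] jaw deg 80.46 [-0.5  0.2  0.4] 1.001
```

View pics/w17.png

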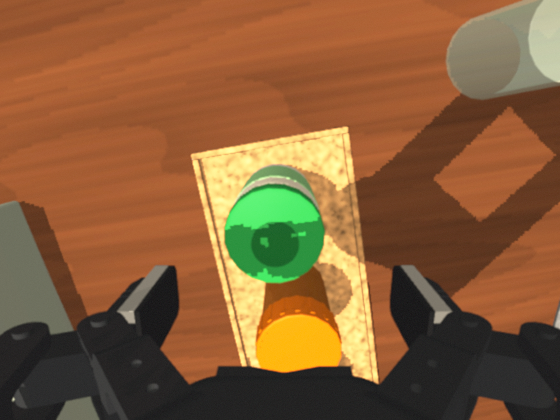

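Emit:
step_arm([
  [0, -4, -20],
  [0, -4, -40],
  [0, -4, -60],
  [0, -4, -72],
  [0, -4, -76],
  [0, -4, -76],
  [0, -4, -76],
], spin=[0, 0, 0, 0, 0, 0, 0], fingers=[100, 100, 100, 100, 100, 100, 100])

```text
time_s: 34.35
eef_pos: [0.4324, -0.3158, 0.0987]
eef_rot: [0.54, -0.457, 0.54, 0.456]
wrist_force: [0.6, 0.5, 0.5]
opening: 0.998
```

Emit:
step_arm([
  [0, 2, -3],
  [0, 2, -3],
  [0, 2, -3],
  [0, 2, -3],
  [0, 2, -3],
  [0, 2, -3],
  [0, 2, -3],
  [0, 2, -3],
  [0, 2, -3],
], spin=[0, 0, 0, 0, 0, 0, 0, 0, 0], fingers=[100, 100, 85, 77, 72, 68, 50, 0, 0])

```text
time_s: 35.25
eef_pos: [0.4321, -0.314, 0.0955]
eef_rot: [0.54, -0.457, 0.54, 0.456]
wrist_force: [-1.3, -0.5, 5.6]
opening: 0.685
```

Emit:
step_arm([
  [0, 0, 5],
  [0, 0, 25],
  [0, 0, 55],
  [0, 0, 80],
  [5, 15, 90],
  [18, 50, 90],
  [33, 90, 90],
  [48, 130, 90],
  [63, 170, 90],
  [78, 210, 90],
], spin=[0, 0, 0, 0, 0, 0, 0, 0, 0, 0], fingers=[0, 0, 0, 0, 0, 0, 0, 0, 0, 0])

```text
time_s: 36.25
eef_pos: [0.5093, -0.1005, 0.1839]
eef_rot: [0.54, -0.456, 0.54, 0.457]
wrist_force: [-0.1, -0.5, -0.8]
opening: 0.679
```

Emit:
step_arm([
  [15, 40, 0],
  [30, 80, 0],
  [45, 120, 0],
  [55, 150, -10],
  [59, 161, -25],
  [60, 164, -35],
  [60, 164, -40],
  [60, 164, -40],
  [60, 164, -40],
], spin=[0, 0, 0, 0, 0, 0, 0, 0, 0], fingers=[0, 0, 0, 0, 0, 0, 0, 0, 0])

```text
time_s: 37.15
eef_pos: [0.5697, 0.0592, 0.1449]
eef_rot: [0.54, -0.456, 0.541, 0.456]
wrist_force: [0.8, 0.2, -1.3]
opening: 0.685
```

```bash
python3 look.py wrist w18
```

```text
37.15 [569.7  59.2 144.9] jaw deg 80.28 [ 0.8  0.2 -1.3] 0.685
```

View pics/w18.png

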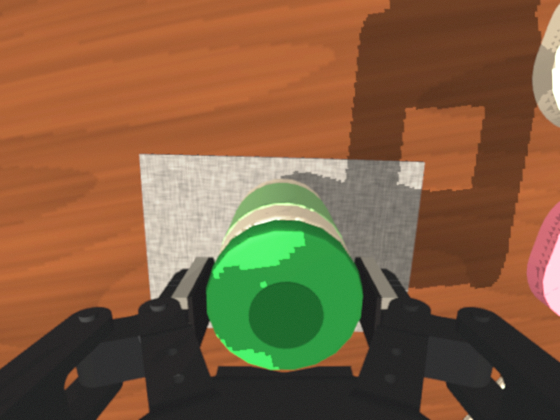

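Emit:
step_arm([
  [0, 0, -15],
  [0, 0, -30],
  [0, 0, -40],
  [0, 0, -46],
  [0, 0, -49],
  [0, 0, -50],
  [0, 0, -50],
  [0, 0, -50],
], spin=[0, 0, 0, 0, 0, 0, 0, 0], fingers=[0, 0, 0, 0, 0, 0, 0, 0])

```text
time_s: 38.0
eef_pos: [0.5702, 0.0605, 0.0953]
eef_rot: [0.54, -0.457, 0.54, 0.456]
wrist_force: [-0.3, -0.3, -1.2]
opening: 0.68
```

Emit:
step_arm([
  [-1, -1, -1],
  [-1, -1, -1.5],
  [-1, -1, -2],
  [-1, -1, -2],
  [-1, -1, -2],
], spin=[0, 0, 0, 0, 0], fingers=[0, 0, 0, 0, 0])

```text
time_s: 38.5
eef_pos: [0.5693, 0.0593, 0.0936]
eef_rot: [0.54, -0.457, 0.54, 0.456]
wrist_force: [-1.1, -0.4, 5.1]
opening: 0.681
```

Seated at (569.3, 59.3). Release, rise and go to the jar in the tray (517.9, −312.5).

Emit:
step_arm([
  [0, 0, 0],
  [0, 0, 0],
  [0, 0, 0],
  [0, 0, 0],
  [0, 0, 20],
  [0, 0, 50],
  [0, -10, 80],
  [-5, -50, 90],
  [-10, -95, 90],
  [-15, -140, 90],
], spin=[0, 0, 0, 0, 0, 0, 0, 0, 0, 0], fingers=[74, 80, 90, 100, 100, 100, 100, 100, 100, 100])

```text
time_s: 39.5
eef_pos: [0.5539, -0.0816, 0.1836]
eef_rot: [0.54, -0.457, 0.539, 0.456]
wrist_force: [0.2, 0.9, -0.3]
opening: 0.998
```

Emit:
step_arm([
  [-7, -45, 0],
  [-14, -90, 0],
  [-21, -135, 0],
  [-28, -180, 0],
  [-34, -215, -5],
  [-36, -229, -10],
  [-37, -231, -20],
  [-37, -231, -20],
  [-37, -231, -20],
], spin=[0, 0, 0, 0, 0, 0, 0, 0, 0], fingers=[100, 100, 100, 100, 100, 100, 100, 100, 100])

```text
time_s: 40.4
eef_pos: [0.5168, -0.3095, 0.162]
eef_rot: [0.54, -0.456, 0.54, 0.457]
wrist_force: [-0.1, -0.7, -0.1]
opening: 1.003
```

```bash
python3 look.py wrist w19
```

```text
40.4 [ 516.8 -309.5  162. ] jaw deg 80.47 [-0.1 -0.7 -0.1] 1.003
```

View pics/w19.png

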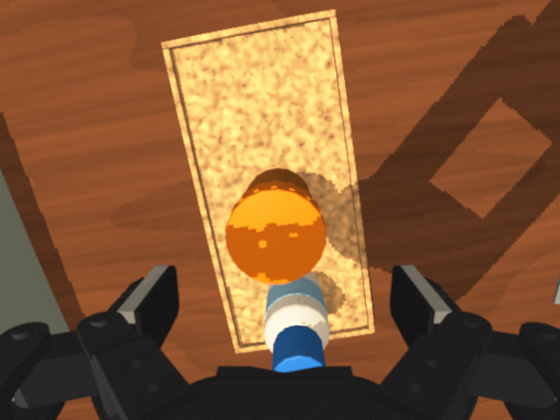

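Emit:
step_arm([
  [1, -2, -20],
  [1, -2, -40],
  [1, -2, -58],
  [1, -2, -66],
  [1, -2, -68],
  [1, -2, -68],
  [1, -2, -68],
], spin=[0, 0, 0, 0, 0, 0, 0], fingers=[100, 100, 100, 100, 100, 100, 100])

```text
time_s: 41.15
eef_pos: [0.5185, -0.3138, 0.096]
eef_rot: [0.54, -0.457, 0.54, 0.456]
wrist_force: [0.5, 0.3, -0.4]
opening: 0.998
```

Emit:
step_arm([
  [-0.5, 1, -3],
  [-0.5, 1, -4.3],
  [-0.5, 1, -4.3],
  [-0.5, 1, -4.3],
  [-0.5, 1, -4.3],
  [-0.5, 1, -4.3],
  [-0.5, 1, -4.3],
  [-0.5, 1, -4.3],
  [-0.5, 1, -4.3],
], spin=[0, 0, 0, 0, 0, 0, 0, 0, 0], fingers=[100, 100, 85, 77, 70, 66, 50, 0, 0])

```text
time_s: 42.05
eef_pos: [0.5176, -0.3128, 0.0912]
eef_rot: [0.54, -0.457, 0.54, 0.456]
wrist_force: [-1.1, -0.0, 5.0]
opening: 0.657
```

Emit:
step_arm([
  [0, 0, 5],
  [0, 0, 25],
  [0, 0, 60],
  [0, 0, 95],
  [5, 10, 125],
  [18, 40, 135],
  [33, 80, 135],
  [48, 120, 135],
  [63, 160, 135],
  [78, 200, 135],
], spin=[0, 0, 0, 0, 0, 0, 0, 0, 0, 0], fingers=[0, 0, 0, 0, 0, 0, 0, 0, 0, 0])

```text
time_s: 43.05
eef_pos: [0.5952, -0.1106, 0.225]
eef_rot: [0.54, -0.456, 0.54, 0.457]
wrist_force: [0.7, 0.3, -1.4]
opening: 0.655
```

Emit:
step_arm([
  [15, 40, 0],
  [25, 80, 0],
  [35, 120, 0],
  [42, 160, 0],
  [46, 195, 0],
  [48, 215, 0],
  [48, 225, -15],
  [48, 226, -40],
  [48, 226, -60],
  [48, 226, -60],
], spin=[0, 0, 0, 0, 0, 0, 0, 0, 0, 0], fingers=[0, 0, 0, 0, 0, 0, 0, 0, 0, 0])

```text
time_s: 44.05
eef_pos: [0.64, 0.1129, 0.1601]
eef_rot: [0.538, -0.454, 0.543, 0.458]
wrist_force: [-0.6, -0.3, -1.3]
opening: 0.658
```

```bash
python3 look.py wrist w20
```

```text
44.05 [640.  112.9 160.1] jaw deg 80.36 [-0.6 -0.3 -1.3] 0.658
```

View pics/w20.png

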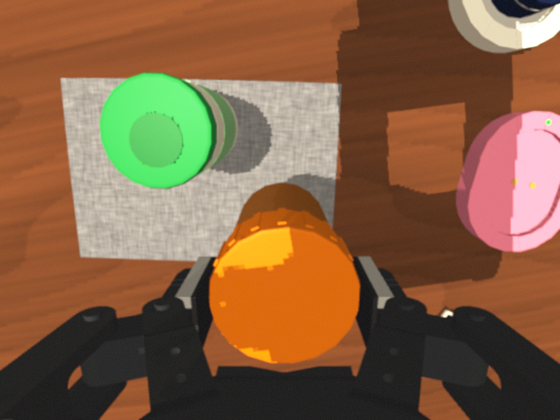

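Emit:
step_arm([
  [1, -1, -20],
  [1, -1, -40],
  [1, -1, -55],
  [1, -1, -62],
  [1, -1, -65],
  [1, -1, -65],
  [1, -1, -65],
], spin=[0, 0, 0, 0, 0, 0, 0], fingers=[0, 0, 0, 0, 0, 0, 0])

```text
time_s: 44.8
eef_pos: [0.645, 0.1125, 0.1015]
eef_rot: [0.541, -0.457, 0.54, 0.456]
wrist_force: [-0.2, -0.2, -1.0]
opening: 0.656
```

Emit:
step_arm([
  [-2, -0.5, -4],
  [-3.7, -0.5, -7],
  [-3.7, -0.5, -9],
  [-3.7, -0.5, -10.5],
  [-3.7, -0.5, -10.5],
  [-3.7, -0.5, -10.5],
], spin=[0, 0, 0, 0, 0, 0], fingers=[0, 0, 0, 0, 0, 0])

```text
time_s: 45.4
eef_pos: [0.6407, 0.112, 0.09]
eef_rot: [0.54, -0.456, 0.54, 0.456]
wrist_force: [-0.2, 0.1, -0.9]
opening: 0.654
```

Emit:
step_arm([
  [0.5, 0, -0.5],
  [0.5, 0, -1],
  [0.5, 0, -1.2],
  [0.5, 0, -1.2],
], spin=[0, 0, 0, 0], fingers=[0, 0, 0, 0])

```text
time_s: 45.8
eef_pos: [0.6414, 0.112, 0.0892]
eef_rot: [0.54, -0.457, 0.54, 0.456]
wrist_force: [1.0, -0.4, 2.4]
opening: 0.657
```

Emit:
step_arm([
  [0, 0, 0],
  [0, 0, 0],
  [0, 0, 0],
  [0, 0, 0],
  [0, 0, 20],
  [0, 0, 50],
  [0, -10, 85],
  [-4, -45, 95],
  [-8, -90, 95],
  [-12, -135, 95],
], spin=[0, 0, 0, 0, 0, 0, 0, 0, 0, 0], fingers=[72, 80, 90, 100, 100, 100, 100, 100, 100, 100])

```text
time_s: 46.8
eef_pos: [0.6292, -0.0238, 0.1848]
eef_rot: [0.54, -0.457, 0.539, 0.456]
wrist_force: [1.0, -0.5, 0.1]
opening: 1.002
```

Emit:
step_arm([
  [-5, -45, 0],
  [-9, -90, 0],
  [-13, -135, 0],
  [-17, -180, 0],
  [-21, -225, 0],
  [-25, -262, 0],
  [-28, -285, -5],
  [-28, -289, -10],
  [-28, -289, -15],
  [-28, -289, -15],
], spin=[0, 0, 0, 0, 0, 0, 0, 0, 0, 0], fingers=[100, 100, 100, 100, 100, 100, 100, 100, 100, 100])

```text
time_s: 47.8
eef_pos: [0.6007, -0.3104, 0.1674]
eef_rot: [0.54, -0.456, 0.54, 0.457]
wrist_force: [0.5, -0.2, -0.0]
opening: 1.003
```

```bash
python3 look.py wrist w21
```

```text
47.8 [ 600.7 -310.4  167.4] jaw deg 80.43 [ 0.5 -0.2 -0. ] 1.003
```

View pics/w21.png

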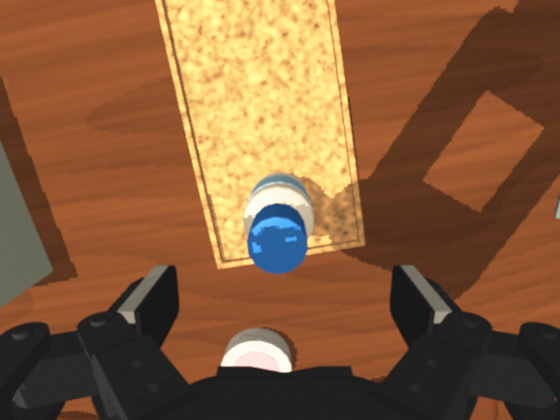

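Target (601.0, −314.7, 100.8).

Emit:
step_arm([
  [0, -3, -15],
  [0, -3, -35],
  [0, -3, -52],
  [0, -3, -60],
  [0, -3, -62],
  [0, -3, -62],
  [0, -3, -62],
], spin=[0, 0, 0, 0, 0, 0, 0], fingers=[100, 100, 100, 100, 100, 100, 100])

```text
time_s: 48.55
eef_pos: [0.6017, -0.3154, 0.1078]
eef_rot: [0.54, -0.457, 0.54, 0.456]
wrist_force: [0.0, 0.8, -0.1]
opening: 0.999
```

Emit:
step_arm([
  [-0.7, 0.7, -4],
  [-0.7, 0.7, -6.7],
  [-0.7, 0.7, -6.7],
  [-0.7, 0.7, -6.7],
  [-0.7, 0.7, -6.7],
  [-0.7, 0.7, -6.7],
  [-0.7, 0.7, -6.7],
  [-0.7, 0.7, -6.7],
  [-0.7, 0.7, -6.7],
  [-0.7, 0.7, -6.7],
], spin=[0, 0, 0, 0, 0, 0, 0, 0, 0, 0], fingers=[100, 100, 80, 60, 50, 45, 38, 30, 0, 0])

```text
time_s: 49.55
eef_pos: [0.6007, -0.3145, 0.1005]
eef_rot: [0.54, -0.457, 0.54, 0.456]
wrist_force: [1.6, -0.1, 2.8]
opening: 0.377
```

Emit:
step_arm([
  [0, 0, 0],
  [0, 0, 0],
], spin=[0, 0], fingers=[0, 0])

```text
time_s: 49.75
eef_pos: [0.6007, -0.3145, 0.1005]
eef_rot: [0.54, -0.457, 0.54, 0.456]
wrist_force: [-0.3, 0.8, 4.0]
opening: 0.379
```

Emit:
step_arm([
  [0, 0, 5],
  [0, 0, 20],
  [0, 0, 45],
  [0, 5, 65],
  [2, 35, 70],
  [4, 70, 70],
  [6, 105, 70],
  [8, 145, 70],
  [10, 185, 70],
  [12, 220, 70],
], spin=[0, 0, 0, 0, 0, 0, 0, 0, 0, 0], fingers=[0, 0, 0, 0, 0, 0, 0, 0, 0, 0])

```text
time_s: 50.75
eef_pos: [0.6121, -0.0923, 0.1709]
eef_rot: [0.54, -0.456, 0.54, 0.456]
wrist_force: [1.1, 0.6, -1.4]
opening: 0.377
```

Emit:
step_arm([
  [1, 25, 0],
  [2, 45, 0],
  [3, 60, 0],
  [3, 69, -10],
  [3, 72, -20],
  [3, 73, -30],
  [3, 73, -30],
  [3, 73, -30],
], spin=[0, 0, 0, 0, 0, 0, 0, 0], fingers=[0, 0, 0, 0, 0, 0, 0, 0])

```text
time_s: 51.55
eef_pos: [0.615, -0.022, 0.1392]
eef_rot: [0.54, -0.456, 0.541, 0.456]
wrist_force: [0.0, -0.4, -1.1]
opening: 0.378
```

```bash
python3 look.py wrist w22
```

```text
51.55 [615.  -22.  139.2] jaw deg 80.33 [ 0.  -0.4 -1.1] 0.378
```

View pics/w22.png

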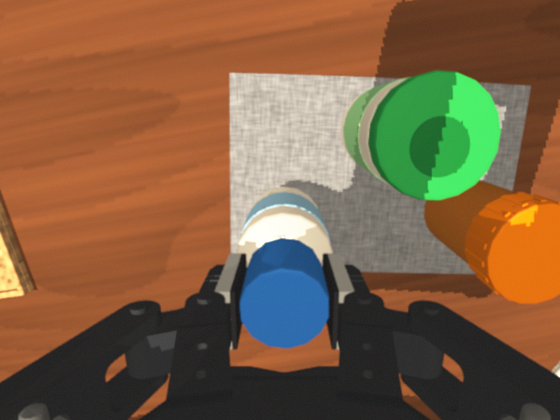

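Emit:
step_arm([
  [1, 2, -10],
  [1, 2, -20],
  [1, 2, -30],
  [1, 2, -36],
  [1, 2, -38],
  [1, 2, -38],
  [1, 2, -38],
], spin=[0, 0, 0, 0, 0, 0, 0], fingers=[0, 0, 0, 0, 0, 0, 0])

```text
time_s: 52.3
eef_pos: [0.6167, -0.0194, 0.1024]
eef_rot: [0.54, -0.456, 0.54, 0.456]
wrist_force: [-0.6, 0.7, -1.0]
opening: 0.379
```

Emit:
step_arm([
  [-0.5, 0, -1.5],
  [-0.5, 0, -2.5],
  [-0.5, 0, -3.5],
  [-0.5, 0, -4],
  [-0.5, 0, -4],
], spin=[0, 0, 0, 0, 0], fingers=[0, 0, 0, 0, 0])

```text
time_s: 52.8
eef_pos: [0.6161, -0.0193, 0.0985]
eef_rot: [0.54, -0.456, 0.54, 0.456]
wrist_force: [-0.4, 0.3, 0.6]
opening: 0.376
```

Emit:
step_arm([
  [0, 0, -0.3],
  [0, 0, -0.3],
  [0, 0, -0.3],
  [0, 0, -0.3],
  [0, 0, -0.3],
  [0, 0, -0.3],
  [0, 0, 20],
  [0, 0, 55],
  [0, 0, 95],
  [0, 15, 140],
], spin=[0, 0, 0, 0, 0, 0, 0, 0, 0, 0], fingers=[0, 42, 50, 70, 90, 100, 100, 100, 100, 100])

```text
time_s: 53.8
eef_pos: [0.6152, -0.0054, 0.2384]
eef_rot: [0.54, -0.455, 0.541, 0.456]
wrist_force: [1.4, 0.2, -0.2]
opening: 1.0
```

Emit:
step_arm([
  [-10, 30, 30],
  [-25, 66, 60],
  [-26, 67, 63],
  [-26, 67, 63],
  [-26, 67, 63],
  [-26, 67, 63],
], spin=[-0.1, -0.2, -0.2, -0.2, -0.2, -0.2], fingers=[100, 100, 100, 100, 100, 100])

```text
time_s: 54.4
eef_pos: [0.5895, 0.0618, 0.2992]
eef_rot: [0.582, -0.399, 0.584, 0.401]
wrist_force: [0.0, 0.8, 0.3]
opening: 0.999
```

```bash
python3 look.py wrist w23
python3 - <<'E'
from m3 import *
for t,s in(("w1",[(272,168),(348,216),(215,243)]),("w23",[(272,168),(348,216),(215,243)])):
    a,W=load(t); print(t,[np.r_[fitlid(a,W,k,q)].tolist() if 0 else (fitlid(a,W,k,q)[0]*1000).round(1) for k,q in zip(("tub","jar","spray"),s)])
E
```

```text
54.4 [589.5  61.8 299.2] jaw deg 68.89 [0.  0.8 0.3] 0.999
w1 [array([568.8,  58.8]), array([639.7, 111.3]), array([616.1, -18.5])]
w23 [array([569.6,  57.9]), array([640.6, 110.9]), array([617.9, -19.6])]
```

View pics/w23.png

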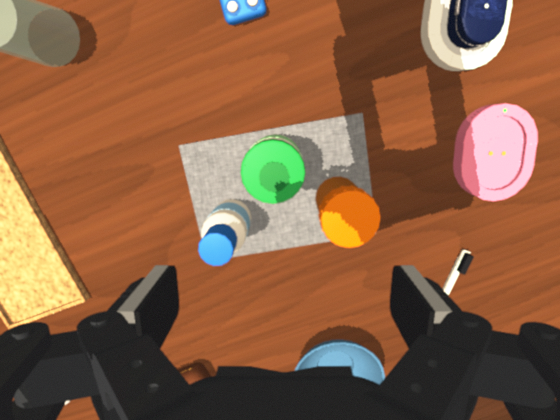

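Emit:
step_arm([
  [-40, 30, 0],
  [-80, 60, 0],
  [-120, 90, 0],
  [-160, 120, 0],
  [-200, 150, 0],
  [-235, 185, 0],
  [-265, 220, 0],
  [-290, 255, 0],
  [-310, 295, 0],
  [-320, 330, 0],
], spin=[0, 0, 0, 0, 0, 0, 0, 0, 0, 0], fingers=[100, 100, 100, 100, 100, 100, 100, 100, 100, 100])

```text
time_s: 55.45
eef_pos: [0.2684, 0.3939, 0.3006]
eef_rot: [0.583, -0.4, 0.583, 0.4]
wrist_force: [1.3, -0.3, 0.4]
opening: 0.998
```

Emit:
step_arm([
  [-10, 30, 0],
  [-20, 60, 0],
  [-20, 60, 0],
  [-20, 60, 0],
], spin=[0, 0, 0, 0], fingers=[100, 100, 100, 100])

```text
time_s: 55.85
eef_pos: [0.2498, 0.4524, 0.2999]
eef_rot: [0.582, -0.401, 0.584, 0.4]
wrist_force: [-0.0, -0.7, -0.4]
opening: 0.999
```

```bash
python3 look.py scene s9; python3 look.py side s10
python3 - <<'E'
from m3 import *
A,B=cam("scene"),cam("side")
S0=dict(tub=((315,213),(292,194)),jar=((360,220),(307,177)),spray=((312,258),(324,208)))
for n,C,i in(("scene0",A,0),("s9",A,0),("side0",B,1),("s10",B,1)):
    a=cv2.imread(f"pics/{n}.png")[:,:,::-1]; print(n,[(fitlid(a,C,k,S0[k][i])[0]*1000).round(1) for k in S0])
a=cv2.imread("pics/scene0.png").astype(int);b=cv2.imread("pics/s9.png").astype(int)
cv2.imwrite("pics/diff.png",np.hstack([np.abs(a-b).clip(0,255).astype(np.uint8)[:,80:480],b[:,80:480].astype(np.uint8)]))
E
```

```text
55.85 [249.8 452.4 299.9] jaw deg 68.98 [-0.  -0.7 -0.4] 0.999
55.9 [250.2 452.  300.1] jaw deg 68.91 [ 0.2  0.5 -0.3] 1.004
scene0 [array([569.8,  59.4]), array([641.7, 111.4]), array([618.3, -17. ])]
s9 [array([570. ,  60.1]), array([643. , 111.2]), array([618.2, -16.9])]
side0 [array([572. ,  62.3]), array([641.3, 112.3]), array([618.4, -14.8])]
s10 [array([572.8,  61.9]), array([642.3, 111.9]), array([620.3, -14.8])]
```

View pics/diff.png

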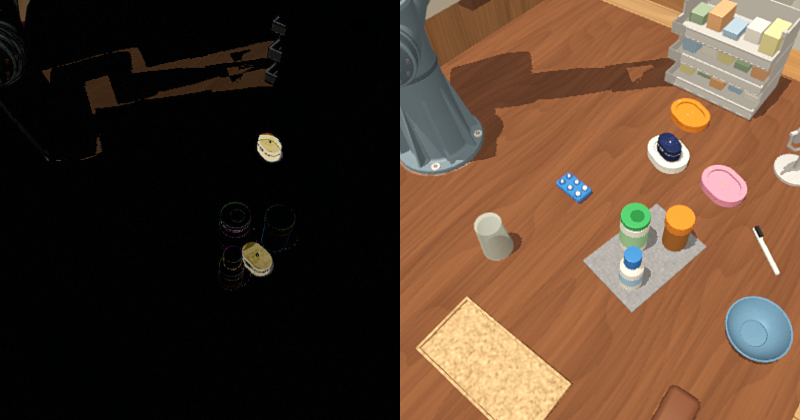

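View pics/s10.png

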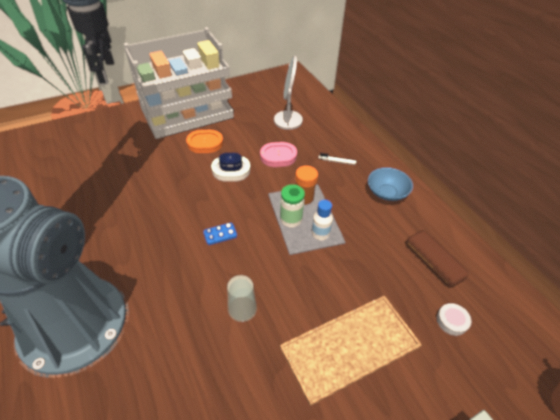

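The before/after difference shows only the case moved from the mat (257, 258) to the dock (268, 147), thin edge rims at the three containers, and the arm's shadow. The tumbler and holder show no change. Handing in.

```bash
python3 -c "
from bench import hand_in
print(hand_in())"
```

```text
the job is handed in; nothing more can be done
None
```

The job is done and handed in at about 56 s. I stood the spray bottle, drying jar and wipes tub in the cork tray. I then set the case into the white dock's well and put the three back where they had stood.

- **Three items:** In before-and-after fits from all three cameras they came back within about 1 mm. The exceptions were the spray bottle, about 2 mm off in the wrist and side views, and the jar, about 1.3 mm off in the scene view. All three look upright.
- **Case:** It sits centred and level in the well, lengthwise along the oval. I pressed it down with about 9 N before letting go, a little more than needed.
- **Tumbler and holder:** Before-and-after scene pictures show no change in either. The orange and pink look-alikes also did not move.
- **Checks that disagreed:** Early fits of the case's angle ranged from about −0.1 to −0.5 rad while other things partly hid it. I measured again with a clear view (−0.24 rad) before gripping it. The cameras also differ by 2–4 mm in absolute position, so I compared before and after within each camera. One move call was refused for having 11 rows, and I sent it again with 10.

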